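# Lock the tins away and slide the organiser home

## Task

Draw the red-tabbed lock slide on the clear organiser, slide its lid fully open, and stand every small aluminium tin upright inside, one to a compartment. Shut the lid fully and push the lock slide fully home, and only then slide the organiser along the ledge, without lifting or tipping it, until it stands centred and square on the dark-blue mosaic panel. Leave everything else on the ledge where it is.

Things in the scene. Friction and masses are not known exactly. Their poses are not given: they have to be found in the camera images.
- organiser: Clear acrylic organiser, loose, 176 (its x) x 280 (its y) x 60 high, 0.7 to 1 kg; origin at the centre of its underside, z up, -x its front (robot side), +y its left. Upright plain outer walls 50 high. Left half (y above 2): fixed clear cover. Right half: the well, inside x -54 to 82, y -136 to -2. Along the front, x -88 to -58, a deck at height 50 carries the lock slide. Low rails, tops at 60, edge the lid's track.
- lid (a joint): Travel of the smoke-tinted lid (at height 51 to 55) along the organiser's +y, in m: 0 = shut over the well, 0.133 = fully open, lying over the fixed left half. Stays where it is left; about 1 N of friction. It cannot open while the lock slide is home.
- lid_grip (a point): Centre of the top of the black grip bar on the lid (at height 75). The bar is 50 long (organiser's x), 12 wide (y) and stands 20 above the lid; it moves with the lid.
- bolt (a joint): Travel of the lock slide along the organiser's -x (towards the front), in m: 0 = home, its steel nose 3 mm in front of the shut lid's left edge; 0.022 = fully drawn, lid free (the nose is clear of the lid from 0.014). It goes home only when the lid is shut to within 2 mm. Stays where it is left; about 1 N of friction.
- bolt_tab (a point): Centre of the top of the red thumb tab of the lock slide (at height 78). The tab is 12 wide (organiser's y), 10 deep (x) and stands 19 above the 8 mm thick steel bar, whose top is at height 58; it moves with the lock slide.
- panel: Home spot of the organiser: dark-blue mosaic panel set flush in the ledge, 216 (its x) x 320 (its y); origin at its centre at ledge height, x pointing away from the robot side. It offers no edge to sliding things.
- slot0 (a point): Centre of the floor of the front right compartment of the well, 4 above the ledge. Each compartment is 66 (organiser's x) by 65 (y) mm inside; the dividers between them are 4 thick, their tops 28 above the ledge; the outer walls and the wall to the left half are 50 high.
- slot1 (a point): Centre of the floor of the front left compartment of the well, 4 above the ledge. Each compartment is 66 (organiser's x) by 65 (y) mm inside; the dividers between them are 4 thick, their tops 28 above the ledge; the outer walls and the wall to the left half are 50 high.
- slot2 (a point): Centre of the floor of the back right compartment of the well, 4 above the ledge. Each compartment is 66 (organiser's x) by 65 (y) mm inside; the dividers between them are 4 thick, their tops 28 above the ledge; the outer walls and the wall to the left half are 50 high.
- slot3 (a point): Centre of the floor of the back left compartment of the well, 4 above the ledge. Each compartment is 66 (organiser's x) by 65 (y) mm inside; the dividers between them are 4 thick, their tops 28 above the ledge; the outer walls and the wall to the left half are 50 high.
- tin0: Small lidded aluminium tin: round body 46 across and 26 high, with a round knob 13 across and 14 high on its lid (40 high in all), 60 g or so; origin at the centre of its underside, z up through the knob. May be absent.
- tin1: Small lidded aluminium tin: round body 46 across and 26 high, with a round knob 13 across and 14 high on its lid (40 high in all), 60 g or so; origin at the centre of its underside, z up through the knob. May be absent.
- tin2: Small lidded aluminium tin: round body 46 across and 26 high, with a round knob 13 across and 14 high on its lid (40 high in all), 60 g or so; origin at the centre of its underside, z up through the knob. May be absent.
- tin3: Small lidded aluminium tin: round body 46 across and 26 high, with a round knob 13 across and 14 high on its lid (40 high in all), 60 g or so; origin at the centre of its underside, z up through the knob. May be absent.
- comb: Black plastic comb, 180 x 35 x 5, lying flat, origin at its middle on the underside, x along it (mm). Bystander: leave alone.
- curler: Silver eyelash curler, 110 x 50 x 11, lying flat, origin at its middle on the underside (mm). Bystander: leave alone.
- soap_dish: Blue ceramic soap dish, 125 x 88 x 20, origin at the centre of its underside (mm). Bystander: leave alone.
- soap: White soap bar, 82 x 52 x 24, in the soap dish, origin at the centre of its underside (mm). Bystander: leave alone.
- mug: Green mug, 72 across, 90 high, with two toothbrushes reaching 180 high, origin at the centre of its underside (mm). Bystander: leave alone.
- shampoo: Yellow bottle, 56 across, 170 high, origin at the centre of its underside (mm). Bystander: leave alone.
- cream_jar: White jar with a red cap, 68 across, 50 high, origin at the centre of its underside (mm). Bystander: leave alone.
- nail_brush: Wooden nail brush, 85 x 36 x 32, origin at the centre of its underside, x along it (mm). Bystander: leave alone.
Not all that is in view belongs to the job. What is shaped like the tin2 but brown or green is not meant.

How it is judged:
By the outcome, as a careful person would: the job done as asked, in the order asked, and still so for the second after the job is handed in, with the robot touching nothing.
Of tin0, tin1, tin2, tin3 only 2 to 4 are there at a start; the rules pass over those that are not, and their reading is None.
At some moment in a run one of tin0, tin1, tin2, tin3 may be knocked a few centimetres aside while the robot is not near it.
Once in a run the grip may slacken for a moment while it holds something.
It also fails if it takes over 210 s, if anything falls off the work surface, if the arm or the gripper's body presses on something with over 40 N, if the wrist force passes 120 N, or if a joint passes its speed limit or range.

## Robot

A 6-joint arm with a two-finger parallel gripper is mounted at the origin on the work surface. World frame = base frame: x ahead of the robot, y to its left, z up, the work surface at z = 0. Lengths are in m, angles in degrees, forces in N, time in s.
With the tool pointing down it reaches from about 0.3 to 0.75 m from the base axis. Payload 8.5 kg.
Tool frame: the origin (TCP) lies at the very end of the fingers, on their centre line; the grasp point (between the pads) lies 19 mm behind it; z points along the fingers, y is the line along which they close (so a half turn about z gives the same grasp; the last joint's range is limited). The gripper opens to 85 mm and grips with 20 to 120 N. Pads are 22 mm wide; open, the fingers measure 114 mm over their backs; the gripper's body (76 mm by 85 mm) begins 54 mm behind the grasp point. The pads swing forward as they close: fully open they stand 13 mm farther back than shut.
Start: joints at [56.305, 21.807, 74.336, -0, 83.858, -12.336], TCP at [0.2, 0.512, 0.231] pointing down, gripper open.
Joint ranges: [-178.18, 178.18], [-50.72, 133.34], [12.68, 142.11], [-81.47, 261.47], [9.98, 163.14], [-165.26, 165.26]. Speed limits (degrees/s): [136.94, 136.94, 180, 180, 180, 180].

## Interface

Orientations are given as a 3x3 rotation matrix whose columns are the frame's x, y, z axes.
In Python, from rig import env gives the robot as it stands.
- The arm moves only by the tool move_arm, never from a script. Its argument "plan" is a list of rows, each a list of 7 numbers: the turn, a rotation vector about the tool's x, y, z in degrees, then the shift along the tool's x, y, z in cm, then the gripper command: -1 is shut, 1 is fully open, values between are in proportion. In form: [[ax, ay, az, tx, ty, tz, jaw], ...]. A call has 1 to 5 rows; each row is the pose to reach, as a shift and turn from the pose commanded when the call began, along the tool's axes at that moment; what a row does not reach only later rows make up. A row lasts 1/10 s, in which the tool goes at most 50 mm and 8.59 degrees, less where a joint would pass 70% of its speed; a pose out of reach is approached as far as the arm can. A call with a gripper value outside its range is refused whole. The fingers move at their own pace and stop on an object; "squeeze" is the grip in N (left out, the last holds). Time passes only in rows, so rows that repeat a pose let the fingers close. It gives the time, the measured TCP pose, the force, the opening and the grip force at its end, in the units of the state.
- env.observe(): the state, without advancing time (a new reading comes with each control period).
- env.get_image(name): name is "side" or "top"; returns a dict with "color" (480x640x3 uint8, red, green, blue), "fov_y" (degrees; the focal length in pixels is half the picture's height over the tangent of half this angle, whatever the lens; pixels are square), "cx", "cy" (the principal point, pixels), "R" (3x3) and "t" (3): a world point X has camera coordinates R X + t. Camera axes: x right, y down, z forward; pixel columns grow to the right and rows downward; lengths in m; the calibration is good to about 2 mm. A picture is of the moment at which its call begins. There is no depth.
- env.close_job(): hands the job in; it is judged then, once.
Trained networks look in a picture, given as the dict that the camera call returned (one of the last four; its "shot" number tells which), for a name from the list of things; names that differ only in an ending like _2 or _b are one class to them, and where a whole thing is asked for, a point or a joint stands for the part that bears it (a point fixed in the world has none). Each returns a list of dicts, best first, with "conf" (0 to 1); they miss things now and then, are a little off and sometimes report something else, mostly with a low value. They report only what shows in the picture. A call takes as long as a camera call. They do not tell look-alikes from the thing itself.
- env.outline_of(target, picture): "mask" (480x640 bool, what is visible of it) and "bbox" ([centre column, centre row, width, height] in pixels, round what is visible of it).
- env.tip_of(target, picture): "pixel" ([column, row] in pixels: a listed point, or the origin of a listed thing).
The state is a dict: "time_s": time; "q": joint angles; "qvel": joint speeds; "joint_efforts": joint torques, N m; "position": TCP position; "tool_rot": TCP orientation; "ft_force": force on the tool from outside, world axes, zero at the start; "wrist_torque": the same for the moment, N m; "grip_width": finger opening in m; "gripper_force": force on a finger pad.
Only numpy, scipy, OpenCV 4.12 (cv2) and the standard library are available. Lean on these libraries where they do the work, as an engineer would, in place of code of your own. Each camera call takes 0.05 s, during which the arm holds its last target. There are 200 camera calls.

## Working session

There is one attempt and no reset: what is moved stays moved. The work goes in short steps, Python scripts to look and compute and a tool call to move; the robot and the scene stay as the last step left them, time stands still between calls to the robot, and variables do not carry over. Pictures are saved under pics/ and viewed, at most 14 in all, crops included, and the job is handed in when it is done.

Besides the shell and the picture viewer there is one more tool, called after "Emit:" as name(argument=value, ...) on one line, values as JSON. move_arm: Moves the arm, as the interface text tells. Its arguments: {"type":"object","properties":{"plan":{"type":"array"},"squeeze":{"type":"number"}},"required":["plan"]}

```bash
ls; mkdir -p pics
python3 - <<'E'
from rig import env
import cv2,numpy as np
o=env.observe();print(o['position'],o['tool_rot'],o['grip_width'],o['time_s'])
for n in('top','side'):
    p=env.get_image(n);cv2.imwrite(f'pics/{n}0.png',p['color'][:,:,::-1]);print(n,p['fov_y'],p['cx'],p['cy'],np.round(p['R'],3).tolist(),np.round(p['t'],3),p['shot'])
    for k in ['organiser','panel','lid_grip','bolt_tab','slot0','slot1','slot2','slot3','tin0']:
        for d in env.tip_of(k,p)[:7]:print(k,np.round(d['pixel'],1),round(d['conf'],2))
E
```

```text
pics
[0.20017244 0.51195219 0.2307185 ] [[-9.31291171e-01  3.64274748e-01 -8.13744464e-04]
 [ 3.64275519e-01  9.31290438e-01 -1.21079682e-03]
 [ 3.16769733e-04 -1.42403157e-03 -9.99998936e-01]] 0.0855546288736395 0.0
top 48.758759142294224 318.57065645233047 238.7997878985981 [[0.027, -0.999, -0.018], [-0.997, -0.026, -0.075], [0.074, 0.02, -0.997]] [-0.018  0.546  1.316] 1
organiser [315.5 248.1] 0.97
panel [312.  215.8] 0.67
lid_grip [343.6 250.1] 0.74
bolt_tab [304.  280.6] 0.55
slot0 [189.1 187. ] 0.28
slot1 [189.1 187. ] 0.28
slot2 [189.1 187. ] 0.28
slot3 [189.1 187. ] 0.28
tin0 [440.7 254.3] 0.85
tin0 [191.5 282. ] 0.8
tin0 [445.3 282.9] 0.8
tin0 [454.  317.5] 0.56
tin0 [193.5 222.6] 0.55
side 47.249753379379456 316.1815199304426 243.48193632236683 [[0.866, -0.5, 0.021], [-0.232, -0.439, -0.868], [0.443, 0.747, -0.496]] [-0.476  0.201  1.111] 2
organiser [304.9 278.2] 0.61
panel [335.8 260. ] 0.83
lid_grip [316.6 262.9] 0.97
bolt_tab [272.5 250.2] 0.53
slot0 [339.3 288.8] 0.97
slot0 [310.6 299.3] 0.81
slot1 [339.3 288.8] 0.97
slot1 [310.6 299.3] 0.81
slot2 [339.3 288.8] 0.97
slot2 [310.6 299.3] 0.81
slot3 [339.3 288.8] 0.97
slot3 [310.6 299.3] 0.81
tin0 [317.3 387.4] 0.88
tin0 [352.6 372.7] 0.8
tin0 [271.8 216.1] 0.75
tin0 [383.1 352.2] 0.58
tin0 [222.9 228.5] 0.57
```

View pics/top0.png

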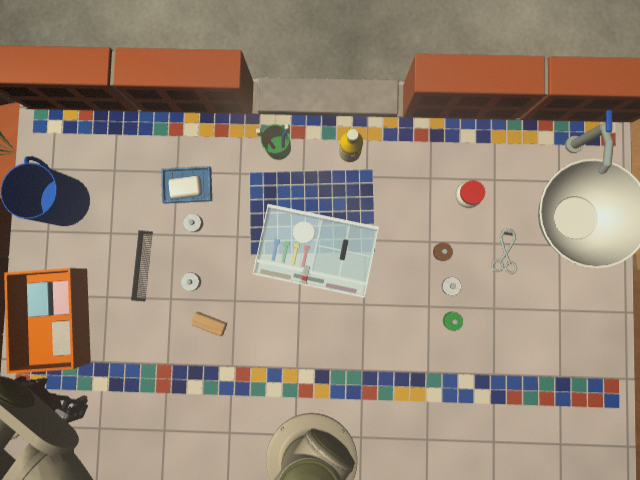

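View pics/side0.png

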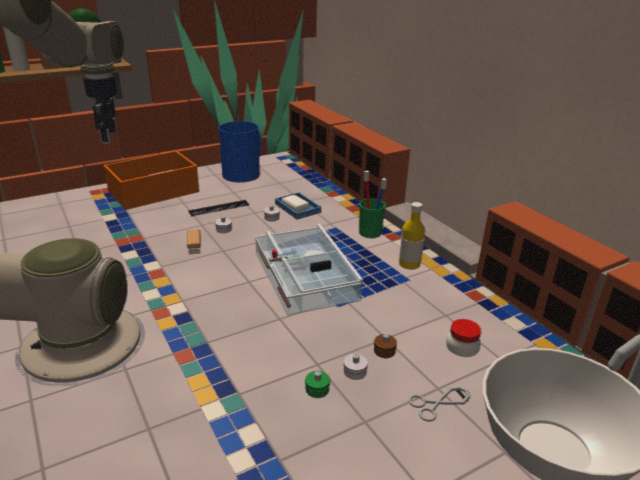

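Candidates in the top view: silver tins at (192,223), (190,282) and (452,286). The look-alikes are brown at (443,252) and green at (453,321), and the white disc at (303,232) lies under the fixed cover. I'll take the three silver ones. The organiser sits askew, in front of the panel and partly over it.

```bash
cat > h.py <<'E'
from rig import env
import cv2,numpy as np
from scipy.optimize import minimize,least_squares
def K(p):
    f=240/np.tan(np.radians(p['fov_y']/2));return np.array([[f,0,p['cx']],[0,f,p['cy']],[0,0,1]])
def proj(p,X):
    c=np.asarray(X)@np.array(p['R']).T+p['t'];u=c@K(p).T;return u[...,:2]/u[...,2:]
def back(p,px,z):
    R=np.array(p['R']);d=R.T@np.linalg.solve(K(p),[*px,1]);o=-R.T@p['t'];return o+d*(z-o[2])/d[2]
def two(ps,pxs):
    return least_squares(lambda X:np.concatenate([proj(p,X)-q for p,q in zip(ps,pxs)]),[.5,0,.05]).x
def rot(a):c,s=np.cos(a),np.sin(a);return np.array([[c,-s],[s,c]])
def w(pose,pt):  # organiser pose (x,y,deg), local pt m
    return np.append(np.array(pose[:2])+rot(np.radians(pose[2]))@pt[:2],pt[2])
def sil(p,pose,sx,sy,h):
    P=[w(pose,(a*sx/2,b*sy/2,z)) for a in(-1,1) for b in(-1,1) for z in((0,h) if h else (0,))]
    q=cv2.convexHull((proj(p,np.array(P))*16).astype(np.int32))
    m=np.zeros((480,640),np.uint8);cv2.fillConvexPoly(m,q,1,shift=4);return m>0
def fit(obs,x0,sx,sy,h,ign=None):
    def cost(v):
        c=0
        for i,(p,m) in enumerate(obs):
            s=sil(p,v/S,sx,sy,h);k=np.ones_like(m) if ign is None else ~ign[i]
            c+=1-(s&m&k).sum()/((s|m)&k).sum()
        return c
    S=np.array([100,100,1.]);x=np.array(x0)*S
    for st in(2,.6):
        r=minimize(cost,x,method='Nelder-Mead',options=dict(initial_simplex=np.vstack([x]+[x+st*e for e in np.eye(3)]),xatol=.02,fatol=1e-4));x=r.x
    return x/S,r.fun
def best(n,p):
    d=env.outline_of(n,p);return d[0]['mask'] if d else None
def orgpose(ps,x0):
    obs=[(p,best('organiser',p)) for p in ps]
    return [np.round(fit(o,x0,.176,.28,.053)[0],4) for o in (obs,obs[:1],obs[1:])],fit(obs,x0,.176,.28,.053)[1]
def go(target,yaw,jaw=1,tilt=None):
    "tool numbers: shift cm (tool axes) and turn about z so tool y axis points at yaw deg (mod 180)"
    o=env.observe();R=np.array(o['tool_rot']);d=R.T@(np.array(target)-o['position'])*100
    cur=np.degrees(np.arctan2(R[1,1],R[0,1]));dy=(yaw-cur+90)%180-90
    Rt=np.column_stack([[np.sin(np.radians(cur+dy)),-np.cos(np.radians(cur+dy)),0],[np.cos(np.radians(cur+dy)),np.sin(np.radians(cur+dy)),0],[0,0,-1]])
    Rt[:,0]=np.cross(Rt[:,1],Rt[:,2])
    rv=np.degrees(cv2.Rodrigues(R.T@Rt)[0].ravel())
    print('pos',np.round(o['position'],4),'toolyaw',round(cur,2),'q6',round(o['q'][5],1),'-> turn',np.round(rv,2),'shift',np.round(d,2))
E
python3 - <<'E'
from h import *
ps=[env.get_image('top'),env.get_image('side')]
m=[best('organiser',p) for p in ps]
x0=back(ps[0],(315,248),0.03);print(x0)
r=orgpose(ps,[x0[0],x0[1],-12.4]);print('org',r)
pm=[best('panel',p) for p in ps];o=[sil(p,r[0][0],.18,.284,.08) for p in ps]
c=back(ps[0],(312,213),0)
for ob,ig in(([(ps[0],pm[0]),(ps[1],pm[1])],o),([(ps[0],pm[0])],o[:1]),([(ps[1],pm[1])],o[1:])):
    print('panel',fit(ob,[c[0],c[1],0],.216,.32,0,ig))
for n,z in(('lid_grip',.075),('bolt_tab',.078)):
    q=[env.tip_of(n,p)[0]['pixel'] for p in ps]
    print(n,w(r[0][0],(-.07,0.0,z)),[np.round(back(p,a,z),4) for p,a in zip(ps,q)],np.round(two(ps,q),4))
for p in ps:
  for d in env.outline_of('tin0',p):
    b=d['bbox'];mm=d['mask'];print('tin',np.round(b,1),round(d['conf'],2),np.round(back(p,b[:2],.015),4),p['color'][mm].mean(0).round())
I=np.hstack([cv2.resize(ps[0]['color'][y-40:y+40,x-40:x+40],(240,240)) for x,y in((192,250),(448,286))]+[cv2.resize(ps[0]['color'][200:310,240:390],(320,240))])
cv2.imwrite('pics/c1.png',I[:,:,::-1])
E
```

```text
[0.52251    0.00432162 0.03      ]
org ([array([ 5.18800e-01,  2.90000e-03, -1.00699e+01]), array([ 5.17200e-01,  3.30000e-03, -1.00962e+01]), array([ 5.21800e-01,  5.40000e-03, -1.06876e+01])], np.float64(0.06544938408392409))
panel (array([0.61818747, 0.01833879, 2.59814202]), np.float64(0.07510468235244283))
panel (array([0.61731757, 0.01568247, 2.88061974]), np.float64(0.014958044509303159))
panel (array([0.61994036, 0.02229025, 2.9924106 ]), np.float64(0.01763668430335097))
lid_grip [0.44987834 0.01513946 0.075     ] [array([ 0.5203, -0.0645,  0.075 ]), array([ 0.516 , -0.0667,  0.075 ])] [ 0.5192 -0.0639  0.0726]
bolt_tab [0.44987834 0.01513946 0.078     ] [array([0.4393, 0.0333, 0.078 ]), array([0.4524, 0.0249, 0.078 ])] [0.4464 0.0298 0.0771]
tin [451.6 319.4  18.5  18.1] 0.84 [ 0.354  -0.3409  0.015 ] [ 83. 141.  81.]
tin [190.6 282.4  19.7  19. ] 0.73 [0.428 0.317 0.015] [181. 182. 167.]
tin [441.9 254.7  20.1  20.9] 0.62 [ 0.5148 -0.3152  0.015 ] [127.  97.  74.]
tin [453.1 284.2  19.3  20. ] 0.51 [ 0.4416 -0.3439  0.015 ] [189. 185. 171.]
tin [194.5 223.3  18.4  17.3] 0.5 [0.5784 0.3138 0.015 ] [179. 180. 166.]
tin [386.2 345.6  25.4  19.6] 0.96 [ 0.5282 -0.3173  0.015 ] [81. 54. 38.]
tin [223.7 223.7  13.   17.7] 0.72 [0.4367 0.3248 0.015 ] [120. 110. 107.]
tin [318.6 384.4  29.1  29.9] 0.6 [ 0.3547 -0.3456  0.015 ] [47. 96. 54.]
tin [270.4 214.4  13.1  16.3] 0.55 [0.5778 0.3164 0.015 ] [117. 108. 105.]
```

View pics/c1.png

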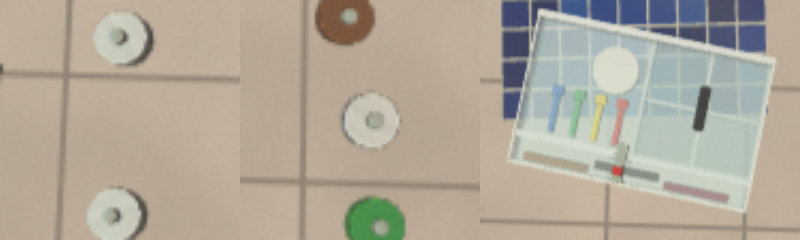

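The crop confirms it: tins 1–3 have pale aluminium bodies, and the brown and green ones are look-alikes. The red tab is near top-view (305,278) and the black grip bar near (343,250). I'll refine these by colour, then move.

```bash
cat >> h.py <<'E'
def colr(p,kind,pred,r=16):
    a=p['color'].astype(int);g=np.zeros((480,640),bool);c=np.round(proj(p,pred)).astype(int);g[c[1]-r:c[1]+r,c[0]-r:c[0]+r]=1
    R,G,B=a[...,0],a[...,1],a[...,2]
    m=((R>G*1.8)&(R>B*1.8)&(R>90) if kind=='red' else (a.max(2)<65))&g
    n,l,s,ce=cv2.connectedComponentsWithStats(m.astype(np.uint8));
    if n<2:return None
    i=1+s[1:,4].argmax();return ce[i],s[i,4]
E
python3 - <<'E'
from h import *
ps=[env.get_image('top'),env.get_image('side')]
for k,pred in(('red',(.4464,.0298,.07)),('blk',(.519,-.064,.068))):
    q=[colr(p,k,pred) for p in ps];print(k,q)
    if None not in q: print(np.round(two(ps,[a[0] for a in q]),4),[np.round(back(p,a[0],pred[2]),4) for p,a in zip(ps,q)])
C=[(267.2,204.6),(378.3,228.4),(364.2,296.7),(253.1,273.3)]
for z in(.05,.06):
    P=np.array([back(ps[0],c,z)[:2] for c in C]);print(P.mean(0),[round(np.linalg.norm(P[i]-P[i-1]),4) for i in range(4)],np.degrees(np.arctan2(*(P[0]-P[1])[::1])),np.degrees(np.arctan2(*(P[3]-P[2]))))
go((.4464,.0298,.12),79.5)
go((.4464,.0298,.063),79.5)
E
```

```text
red [(array([303.8, 277.8]), np.int32(15)), (array([273.83333333, 250.91666667]), np.int32(12))]
[0.4478 0.0277 0.078 ] [array([0.4474, 0.0283, 0.07  ]), array([0.4541, 0.0398, 0.07  ])]
blk [None, (array([320.24571429, 265.70285714]), np.int32(175))]
[0.51511509 0.00230124] [np.float64(0.1736), np.float64(0.2814), np.float64(0.1714), np.float64(0.2786)] 10.72443010658787 10.2721095063905
[0.51459331 0.0020447 ] [np.float64(0.1723), np.float64(0.2793), np.float64(0.17), np.float64(0.2765)] 10.724430106587855 10.272109506390493
pos [0.2003 0.5122 0.2313] toolyaw 68.64 q6 -12.3 -> turn [ -0.    -0.   -10.86] shift [-40.49 -35.96  11.13]
pos [0.2003 0.5122 0.2313] toolyaw 68.64 q6 -12.3 -> turn [ -0.    -0.   -10.86] shift [-40.49 -35.96  16.83]
```

Emit:
move_arm(plan=[[0,0,-10.9,-18.7,-16.6,0,0],[0,0,-10.9,-18.7,-16.6,0,0],[0,0,-10.9,-18.7,-16.6,0,0],[0,0,-10.9,-18.7,-16.6,0,0],[0,0,-10.9,-18.7,-16.6,0,0]], squeeze=40)

```text
time_s: 2.3
position: [0.3129, 0.2907, 0.2315]
tool_rot: [[-0.983, 0.181, 0.001], [0.181, 0.983, 0.0], [-0.001, 0.0, -1.0]]
ft_force: [0.2, -0.1, -0.6]
grip_width: 0.043
gripper_force: 0.0
```

Emit:
move_arm(plan=[[0,0,0,-17.7,-23.1,9,-0.1],[0,0,0,-17.7,-23.1,9,-0.1],[0,0,0,-17.7,-23.1,9,-0.1],[0,0,0,-17.7,-23.1,9,-0.1],[0,0,0,-17.7,-23.1,9,-0.1]])

```text
time_s: 2.8
position: [0.4216, 0.0777, 0.1572]
tool_rot: [[-0.983, 0.182, 0.001], [0.182, 0.983, 0.0], [-0.001, 0.0, -1.0]]
ft_force: [0.4, 0.1, -0.4]
grip_width: 0.0388
gripper_force: 0.0
```

Run:
```python
from h import *
print(env.observe()['time_s'],env.observe()['grip_width'])
go((.4475,.028,.12),79.5)
```

```text
2.8 0.03876528168527328
pos [0.4216 0.0777 0.1572] toolyaw 79.53 q6 -85.0 -> turn [0.01 0.05 0.03] shift [-3.45 -4.42  3.72]
```

Emit:
move_arm(plan=[[0,0,0,-3.45,-4.42,3.7,-0.1],[0,0,0,-3.45,-4.42,3.7,-0.1],[0,0,0,-3.45,-4.42,6.0,-0.1],[0,0,0,-3.45,-4.42,9.3,-0.1],[0,0,0,-3.45,-4.42,9.3,-0.1]])

```text
time_s: 3.3
position: [0.445, 0.0305, 0.0622]
tool_rot: [[-0.983, 0.182, -0.006], [0.182, 0.983, 0.001], [0.006, 0.0, -1.0]]
ft_force: [-0.5, 1.0, 0.0]
grip_width: 0.0382
gripper_force: 0.0
```

Run:
```python
from h import *
print(env.observe()['ft_force'])
p=env.get_image('side');q=env.get_image('top')
I=np.hstack([cv2.resize(p['color'][200:300,210:343],(400,300)),cv2.resize(q['color'][220:320,240:373],(400,300))])
cv2.imwrite('pics/c2.png',I[:,:,::-1])
go((.4475,.028,.063),79.5)
```

```text
[-0.46286091  0.96006648  0.04707219]
pos [0.4469 0.0303 0.0651] toolyaw 79.57 q6 -90.9 -> turn [ 0.   -0.02  0.07] shift [-0.1  -0.22  0.21]
```

View pics/c2.png

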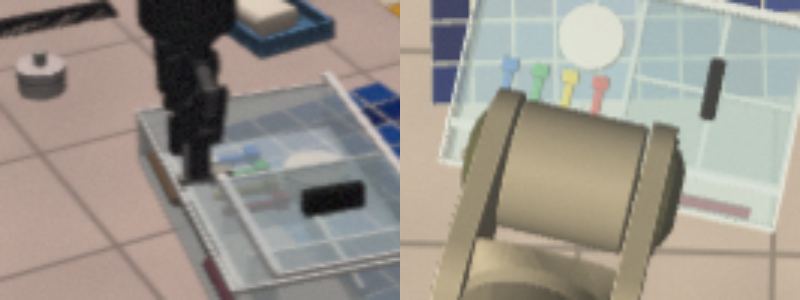

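The fingers straddle the tab's place at side-crop (195,170). The tab itself is hidden, and there is no contact force. I'll close and read the width.

Emit:
move_arm(plan=[[0,0,0,-0.1,-0.2,0.2,-0.1],[0,0,0,-0.1,-0.2,0.2,-1],[0,0,0,-0.1,-0.2,0.2,-1],[0,0,0,-0.1,-0.2,0.2,-1],[0,0,0,-0.1,-0.2,0.2,-1]], squeeze=30)

```text
time_s: 3.9
position: [0.4479, 0.028, 0.0633]
tool_rot: [[-0.983, 0.182, 0.002], [0.182, 0.983, 0.0], [-0.002, 0.0, -1.0]]
ft_force: [-0.7, 2.5, 6.8]
grip_width: 0.0107
gripper_force: 33.4
```

Emit:
move_arm(plan=[[0,0,0,0,0,0,-1],[0,0,0,0,0,0,-1]])

```text
time_s: 4.1
position: [0.4479, 0.028, 0.0633]
tool_rot: [[-0.983, 0.182, 0.002], [0.182, 0.983, 0.0], [-0.002, 0.0, -1.0]]
ft_force: [-0.6, 3.1, 6.4]
grip_width: 0.011
gripper_force: 33.4
```

Gripped the tab: width is about 11 mm against 12. Next, draw it towards tool +x, which is the organiser's -x.

Emit:
move_arm(plan=[[0,0,0,0.3,0,-0.1,-1],[0,0,0,0.8,0,-0.1,-1],[0,0,0,1.3,0,-0.1,-1],[0,0,0,1.8,0,-0.1,-1],[0,0,0,2.2,0,-0.1,-1]])

```text
time_s: 4.6
position: [0.4257, 0.0317, 0.0636]
tool_rot: [[-0.983, 0.182, 0.001], [0.182, 0.983, -0.0], [-0.001, -0.0, -1.0]]
ft_force: [3.5, -1.2, -3.1]
grip_width: 0.0111
gripper_force: 32.3
```

Emit:
move_arm(plan=[[0,0,0,0.2,0,0,-1],[0,0,0,0.2,0,0,-1]])

```text
time_s: 4.8
position: [0.4236, 0.0322, 0.0635]
tool_rot: [[-0.983, 0.182, -0.0], [0.182, 0.983, -0.0], [0.0, -0.0, -1.0]]
ft_force: [-0.1, -0.4, 0.2]
grip_width: 0.011
gripper_force: 32.6
```

Emit:
move_arm(plan=[[0,0,0,0,0,0,-0.3],[0,0,0,0,0,0,-0.3],[0,0,0,0,0,-5,-0.1],[0,0,0,5,0,-8,-0.1],[0,0,0,8,0,-8,-0.1]])

```text
time_s: 5.3
position: [0.345, 0.0467, 0.1454]
tool_rot: [[-0.983, 0.181, 0.004], [0.181, 0.983, -0.001], [-0.004, -0.0, -1.0]]
ft_force: [0.2, 0.4, -0.1]
grip_width: 0.0385
gripper_force: 0.0
```

Run:
```python
from h import *
ps=[env.get_image('top'),env.get_image('side')]
q=[colr(p,'red',(.4265,.032,.07)) for p in ps];print(q)
if None not in q: print(np.round(two(ps,[a[0] for a in q]),4))
for p in ps:print(np.round(env.tip_of('lid_grip',p)[0]['pixel'],1))
print(orgpose(ps,[.517,.003,-10.4]))
go((.519,-.065,.12),79.5)
```

```text
[(array([302.0625, 288.125 ]), np.int32(16)), (array([263.58333333, 252.25      ]), np.int32(12))]
[0.423  0.0311 0.0795]
[341.3 251.5]
[316.  262.7]
([array([ 5.1380e-01,  3.7000e-03, -1.0055e+01]), array([ 5.1260e-01,  3.3000e-03, -9.9131e+00]), array([ 5.1870e-01,  7.8000e-03, -9.9307e+00])], np.float64(0.07811885773121896))
pos [0.346  0.0465 0.1434] toolyaw 79.53 q6 -91.6 -> turn [0.   0.02 0.03] shift [-19.04  -7.81   2.35]
```

The bolt is drawn: the tab moved 24 mm and has hit its stop. Next is the lid.

Emit:
move_arm(plan=[[0,0,0,-18.8,-7.6,2.0,0],[0,0,0,-18.8,-7.6,2.0,0],[0,0,0,-18.8,-7.6,2.0,0],[0,0,0,-18.8,-7.6,2.0,0],[0,0,0,-18.8,-7.6,2.0,0]])

```text
time_s: 6.1
position: [0.5206, -0.0656, 0.1215]
tool_rot: [[-0.983, 0.184, 0.001], [0.184, 0.983, -0.0], [-0.001, -0.0, -1.0]]
ft_force: [-0.2, 0.4, 0.6]
grip_width: 0.0429
gripper_force: 0.0
```

Run:
```python
from h import *
go((.517,-.064,.059),79.6)
```

```text
pos [ 0.5206 -0.0656  0.1215] toolyaw 79.4 q6 -99.5 -> turn [-0.02  0.04 -0.2 ] shift [0.38 0.09 6.25]
```

Emit:
move_arm(plan=[[0,0,-0.2,0.4,0.1,4,0],[0,0,-0.2,0.4,0.1,6.2,0],[0,0,-0.2,0.4,0.1,6.2,-0.1],[0,0,-0.2,0.4,0.1,6.2,-1],[0,0,-0.2,0.4,0.1,6.2,-1]], squeeze=40)

```text
time_s: 6.6
position: [0.5133, -0.0608, 0.0626]
tool_rot: [[-0.984, 0.178, 0.002], [0.178, 0.984, -0.001], [-0.002, -0.001, -1.0]]
ft_force: [-1.5, -0.8, 5.0]
grip_width: 0.011
gripper_force: 43.3
```

Emit:
move_arm(plan=[[0,0,0,0,0,0,-1],[0,0,0,0,0,0,-1],[0,0,0,0,0,0,-1]])

```text
time_s: 6.9
position: [0.5132, -0.0608, 0.0626]
tool_rot: [[-0.984, 0.178, 0.002], [0.178, 0.984, -0.001], [-0.003, -0.0, -1.0]]
ft_force: [0.3, -0.6, 7.1]
grip_width: 0.0106
gripper_force: 44.7
```

Emit:
move_arm(plan=[[0,0,0,0,0.3,-0.3,-1],[0,0,0,0,1.5,-0.3,-1],[0,0,0,0,3,-0.3,-1],[0,0,0,0,4.5,-0.3,-1],[0,0,0,0,6,-0.3,-1]])

```text
time_s: 7.4
position: [0.523, 0.0004, 0.064]
tool_rot: [[-0.984, 0.177, -0.001], [0.177, 0.984, 0.0], [0.001, 0.0, -1.0]]
ft_force: [-0.1, -0.5, -7.7]
grip_width: 0.0106
gripper_force: 42.9
```

Emit:
move_arm(plan=[[0,0,0,0,1.5,0,-1],[0,0,0,0,3,0,-1],[0,0,0,0,4.5,0,-1],[0,0,0,0,6,0,-1],[0,0,0,0,6.5,0,-1]])

```text
time_s: 7.9
position: [0.5349, 0.0643, 0.0644]
tool_rot: [[-0.984, 0.177, -0.0], [0.177, 0.984, 0.0], [0.0, 0.0, -1.0]]
ft_force: [-0.0, -0.9, -6.8]
grip_width: 0.0104
gripper_force: 42.9
```

Emit:
move_arm(plan=[[0,0,0,0,0.4,0,-1],[0,0,0,0,0.7,0,-1],[0,0,0,0,0.9,0,-1],[0,0,0,0,0.9,0,-1],[0,0,0,0,0.9,0,-1]])

```text
time_s: 8.4
position: [0.5363, 0.0712, 0.0644]
tool_rot: [[-0.984, 0.179, -0.0], [0.179, 0.984, 0.0], [0.0, 0.0, -1.0]]
ft_force: [0.5, -0.7, -8.8]
grip_width: 0.0104
gripper_force: 42.9
```

Emit:
move_arm(plan=[[0,0,0,0,0,0.12,-1],[0,0,0,0,0,0.12,-0.2],[0,0,0,0,0,0.12,0],[0,0,0,0,0,-4,0],[0,0,0,0,0,-9,0]])

```text
time_s: 8.9
position: [0.5358, 0.0713, 0.1549]
tool_rot: [[-0.984, 0.178, -0.003], [0.178, 0.984, 0.0], [0.003, -0.0, -1.0]]
ft_force: [0.7, 0.2, 0.6]
grip_width: 0.0427
gripper_force: 0.0
```

Emit:
move_arm(plan=[[0,0,0,5,0,-4,0.4],[0,0,0,10,0,-4,0.4],[0,0,0,15,0,-4,0.4],[0,0,0,20,0,-4,0.4],[0,0,0,22,0,-4,0.4]])

```text
time_s: 9.4
position: [0.317, 0.111, 0.1949]
tool_rot: [[-0.984, 0.178, 0.001], [0.178, 0.984, 0.0], [-0.001, 0.0, -1.0]]
ft_force: [-0.0, 0.1, 1.5]
grip_width: 0.0597
gripper_force: 0.0
```

```bash
cat >> h.py <<'E'
def tins(ps):
  for p in ps:
    for d in env.outline_of('tin0',p):
      b=d['bbox'];print('tin',p['shot'],np.round(b[:2],1),round(d['conf'],2),np.round(back(p,b[:2],.015),4),p['color'][d['mask']].mean(0).round())
E
python3 - <<'E'
from h import *
ps=[env.get_image('top'),env.get_image('side')]
print(orgpose(ps,[.515,.003,-10.1]));tins(ps)
q=[colr(p,'red',(.4245,.032,.07)) for p in ps];print(np.round(two(ps,[a[0] for a in q]),4))
q=[env.tip_of('lid_grip',p)[0]['pixel'] for p in ps];print(np.round(two(ps,q),4))
for k in range(4):
  for p in ps:print([(np.round(back(p,d['pixel'],.004)[:2],3),round(d['conf'],2)) for d in env.tip_of(f'slot{k}',p)]) if k==0 else 0
I=np.hstack([cv2.resize(p['color'][a:a+120,b:b+160],(400,300)) for p,a,b in((ps[0],195,235),(ps[1],210,230))])
cv2.imwrite('pics/c3.png',I[:,:,::-1])
E
```

```text
([array([  0.5331,   0.1094, -10.6201]), array([  0.5314,   0.1084, -10.0019]), array([ 0.5374,  0.1137, -9.9689])], np.float64(0.08676602981726567))
tin 11 [452.8 320.9] 0.87 [ 0.3504 -0.3439  0.015 ] [ 91. 145.  87.]
tin 11 [193.4 283.1] 0.86 [0.4265 0.3098 0.015 ] [184. 186. 171.]
tin 11 [450.4 285.9] 0.71 [ 0.4371 -0.3372  0.015 ] [193. 190. 175.]
tin 11 [191.6 222.8] 0.58 [0.5795 0.3213 0.015 ] [183. 185. 171.]
tin 11 [443.4 254.8] 0.58 [ 0.5147 -0.319   0.015 ] [129.  98.  76.]
tin 12 [384.9 345.2] 0.89 [ 0.5266 -0.315   0.015 ] [83. 56. 41.]
tin 12 [355.9 369.6] 0.69 [ 0.4363 -0.3459  0.015 ] [136. 125. 121.]
tin 12 [317.6 383.7] 0.68 [ 0.354  -0.3431  0.015 ] [49. 97. 56.]
tin 12 [222.6 224.1] 0.56 [0.4331 0.324  0.015 ] [121. 111. 108.]
tin 12 [258.5 236.5] 0.35 [0.4917 0.2121 0.015 ] [111.  91.  86.]Traceback (most recent call last):
  File "<stdin>", line 4, in <module>
TypeError: 'NoneType' object is not subscriptable
```

Run:
```python
from h import *
ps=[env.get_image('top'),env.get_image('side')]
I=np.hstack([cv2.resize(p['color'][a:a+150,b:b+200],(400,300)) for p,a,b in((ps[0],180,180),(ps[1],180,180))])
cv2.imwrite('pics/c3.png',I[:,:,::-1])
for n in('lid_grip','bolt_tab'):
  for p in ps: print(n,[(np.round(d['pixel']),round(d['conf'],2),np.round(back(p,d['pixel'],.076),3)) for d in env.tip_of(n,p)])
```

```text
lid_grip [(array([287., 238.]), 0.57, array([0.542, 0.071, 0.076]))]
lid_grip [(array([298., 234.]), 0.67, array([0.54 , 0.075, 0.076])), (array([369., 235.]), 0.46, array([ 0.696, -0.01 ,  0.076]))]
bolt_tab [(array([255., 281.]), 0.39, array([0.436, 0.145, 0.076]))]
bolt_tab [(array([253., 229.]), 0.54, array([0.452, 0.153, 0.076])), (array([459., 348.]), 0.39, array([ 0.594, -0.444,  0.076]))]
```

View pics/c3.png

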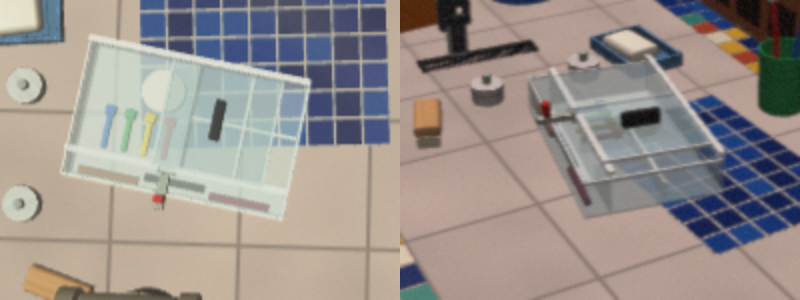

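The organiser was dragged about 10 cm along +y while the lid opened only about 26 mm, because my upward pull jammed the lid in its rails. From here I'll push the bar sideways with closed fingers so there is no vertical load.

Run:
```python
from h import *
go((.535,.036,.12),79.8)
```

```text
pos [0.3203 0.1104 0.1943] toolyaw 79.72 q6 -81.0 -> turn [-0.   -0.02 -0.08] shift [-22.46  -3.49   7.42]
```

Emit:
move_arm(plan=[[0,0,0,-4.8,-0.7,1,-1],[0,0,0,-9.6,-1.4,2,-1],[0,0,0,-14.4,-2.1,4,-1],[0,0,0,-19,-2.9,5.5,-1],[0,0,0,-22.5,-3.5,7.4,-1]])

```text
time_s: 10.5
position: [0.5378, 0.0348, 0.1195]
tool_rot: [[-0.984, 0.179, 0.001], [0.179, 0.984, -0.0], [-0.001, -0.0, -1.0]]
ft_force: [0.2, -0.3, -0.0]
grip_width: 0.0002
gripper_force: 0.0
```

Emit:
move_arm(plan=[[0,0,0,0,0,2,-1],[0,0,0,0,0,4,-1],[0,0,0,0,0,5.6,-1],[0,0,0,0,0,5.6,-1]])

```text
time_s: 10.9
position: [0.5341, 0.036, 0.0623]
tool_rot: [[-0.984, 0.178, -0.004], [0.178, 0.984, 0.001], [0.005, -0.0, -1.0]]
ft_force: [0.3, 0.1, 1.2]
grip_width: 0.0004
gripper_force: 0.0
```

Run:
```python
from h import *
print(env.observe()['ft_force'],env.observe()['grip_width'])
go((.535,.036,.063),79.8)
p=env.get_image('side')
cv2.imwrite('pics/c4.png',cv2.resize(p['color'][180:330,180:380],(600,450))[:,:,::-1])
```

```text
[0.31069059 0.12718502 1.18580531] 0.0004233732061304832
pos [0.5341 0.036  0.0623] toolyaw 79.73 q6 -88.5 -> turn [-0.01 -0.26 -0.07] shift [-0.09  0.01 -0.07]
```

View pics/c4.png

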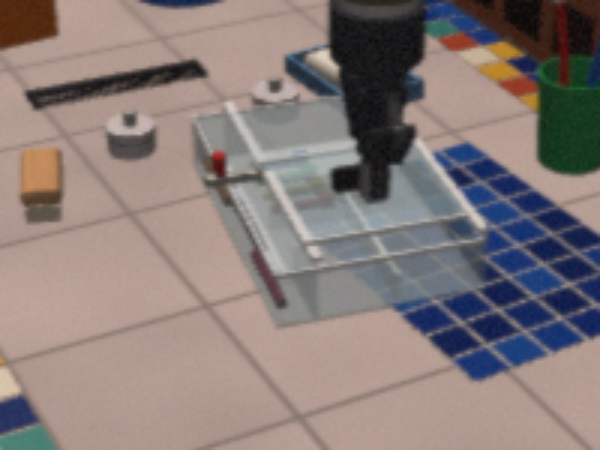

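The closed fingers at (375,180) stand beside the bar at (345,178), on its -y side. I'll push gently and watch the force.

Emit:
move_arm(plan=[[0,0,0,0,0.7,-0.1,-1],[0,0,0,0,1.4,-0.1,-1],[0,0,0,0,2.1,-0.1,-1],[0,0,0,0,2.8,-0.1,-1],[0,0,0,0,3.5,-0.1,-1]])

```text
time_s: 11.45
position: [0.5416, 0.0711, 0.0659]
tool_rot: [[-0.984, 0.178, 0.001], [0.178, 0.984, -0.0], [-0.001, -0.0, -1.0]]
ft_force: [-0.1, -1.9, 2.0]
grip_width: -0.0003
gripper_force: 0.9
```

Run:
```python
from h import *
ps=[env.get_image('side')]
print(env.observe()['ft_force']);p=ps[0]
print([np.round(d['pixel'],1) for n in('lid_grip','bolt_tab') for d in env.tip_of(n,p)],colr(p,'red',(.4455,.145,.07),12))
I=cv2.resize(p['color'][180:330,180:380],(600,450));cv2.imwrite('pics/c5.png',I[:,:,::-1])
```

```text
[1.02407286 0.72404632 0.97844235]
[array([294.8, 233.3]), array([355.8, 375.2]), array([295.5, 208.2]), array([251.9, 231.4])] (array([252.6, 231.8]), np.int32(10))
```

View pics/c5.png

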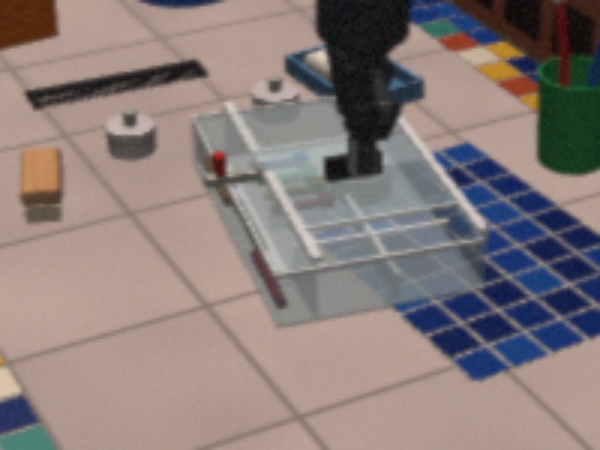

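The organiser stayed put, with the tab unchanged at (218,160), and the lid is opening. I'll continue.

Emit:
move_arm(plan=[[0,0,0,0,1,0,-1],[0,0,0,0,2,0,-1],[0,0,0,0,3,0,-1],[0,0,0,0,4,0,-1],[0,0,0,0,5,0,-1]])

```text
time_s: 12.1
position: [0.5502, 0.1207, 0.0654]
tool_rot: [[-0.984, 0.178, -0.0], [0.178, 0.984, -0.0], [0.0, -0.0, -1.0]]
ft_force: [-0.1, -1.3, -0.3]
grip_width: -0.0001
gripper_force: 0.6
```

Emit:
move_arm(plan=[[0,0,0,0,0.8,0,-1],[0,0,0,0,1.5,0,-1],[0,0,0,0,2.2,0,-1],[0,0,0,0,2.7,0,-1],[0,0,0,0,3.0,0,-1]])

```text
time_s: 12.6
position: [0.5556, 0.1496, 0.0655]
tool_rot: [[-0.984, 0.178, 0.0], [0.178, 0.984, 0.0], [-0.0, 0.0, -1.0]]
ft_force: [-0.4, -1.3, -0.0]
grip_width: -0.0002
gripper_force: 0.5
```

Run:
```python
from h import *
p=env.get_image('side');print(env.observe()['ft_force'],env.observe()['position'],colr(p,'red',(.4455,.145,.07),12))
```

```text
[-0.24820129 -0.41704849 -0.36835409] [0.55565925 0.14983579 0.06548101] (array([252.6, 231.8]), np.int32(10))
```

Still 1.3 N and the tab hasn't moved. I'll nudge towards the end stop in small steps.

Emit:
move_arm(plan=[[0,0,0,0,0.2,0,-1],[0,0,0,0,0.4,0,-1],[0,0,0,0,0.5,0,-1],[0,0,0,0,0.6,0,-1]])

```text
time_s: 13.05
position: [0.5566, 0.1546, 0.0654]
tool_rot: [[-0.984, 0.178, -0.0], [0.178, 0.984, -0.001], [0.0, -0.001, -1.0]]
ft_force: [-0.5, -4.2, 0.1]
grip_width: 0.0002
gripper_force: 2.3
```

Emit:
move_arm(plan=[[0,0,0,0,0.1,0,-1],[0,0,0,0,0.2,0,-1],[0,0,0,0,0.3,0,-1]])

```text
time_s: 13.35
position: [0.5572, 0.158, 0.0655]
tool_rot: [[-0.984, 0.178, -0.0], [0.178, 0.984, -0.0], [-0.0, -0.0, -1.0]]
ft_force: [-0.9, -4.8, -0.3]
grip_width: -0.0002
gripper_force: 2.2
```

Emit:
move_arm(plan=[[0,0,0,0,0.1,0,-1],[0,0,0,0,0.2,0,-1],[0,0,0,0,0.3,0,-1]])

```text
time_s: 13.65
position: [0.5577, 0.1611, 0.0654]
tool_rot: [[-0.984, 0.178, -0.0], [0.178, 0.984, -0.0], [0.0, -0.0, -1.0]]
ft_force: [-1.0, -3.7, 0.6]
grip_width: -0.0001
gripper_force: 2.2
```

Run:
```python
from h import *
p=env.get_image('side');print(env.observe()['ft_force'],env.observe()['position'],colr(p,'red',(.4455,.145,.07),12))
```

```text
[-1.0246081  -3.65883854 -0.15093358] [0.5577064  0.16125624 0.06547583] (array([252.1, 230.2]), np.int32(10))
```

Force stepped from 1.3 to 4.5 N, so the lid is at its stop. Back off and measure.

Emit:
move_arm(plan=[[0,0,0,0,-0.5,0,-1],[0,0,0,0,-1,-3,-1],[0,0,0,0,-1,-8,-1],[0,0,0,3,-4,-11,-0.2],[0,0,0,8,-4,-12,-0.2]])

```text
time_s: 14.2
position: [0.4758, 0.134, 0.1876]
tool_rot: [[-0.984, 0.181, 0.007], [0.181, 0.984, 0.001], [-0.007, 0.002, -1.0]]
ft_force: [0.5, 1.1, 0.3]
grip_width: 0.0283
gripper_force: 0.0
```

Emit:
move_arm(plan=[[0,0,0,5,0,0,-0.2],[0,0,0,10,0,0,-0.2],[0,0,0,14,0,0,-0.2],[0,0,0,14,0,0,-0.2]])

```text
time_s: 14.6
position: [0.332, 0.1613, 0.1851]
tool_rot: [[-0.984, 0.176, -0.001], [0.176, 0.984, 0.001], [0.001, 0.001, -1.0]]
ft_force: [0.2, 0.3, -0.6]
grip_width: 0.0343
gripper_force: 0.0
```

Run:
```python
from h import *
ps=[env.get_image('top'),env.get_image('side')]
r=orgpose(ps,[.533,.115,-10.1]);print(r);tins(ps)
q=[colr(p,'red',(.4465,.15,.07),14) for p in ps]
if None not in q:print('tab',np.round(two(ps,[a[0] for a in q]),4))
for n in('lid_grip','slot0'):
  for p in ps: print(n,[(np.round(d['pixel']),round(d['conf'],2),np.round(back(p,d['pixel'],.004 if n[0]=='s' else .075)[:2],3)) for d in env.tip_of(n,p)])
go((.43,-.35,.2),90)
pose=[.534,.114,-10.2]
def ov(p,a,b,w_,h_,s):
  I=p['color'].copy()
  for z in(0,.05):
    c=[w(pose,(x*.088,y*.14,z)) for x,y in((1,1),(1,-1),(-1,-1),(-1,1))];cv2.polylines(I,[np.round(proj(p,np.array(c))*8).astype(int).astype(np.int32)],True,(255,0,0) if z else (0,255,0),1,shift=3)
  return cv2.resize(I[a:a+h_,b:b+w_],(w_*s,h_*s))
cv2.imwrite('pics/c6.png',np.hstack([ov(ps[0],180,190,130,150,3),ov(ps[1],180,220,130,150,3)])[:,:,::-1])
```

```text
([array([ 0.5337,  0.1168, -9.8684]), array([ 0.5336,  0.1168, -9.8516]), array([  0.5212,   0.3646, -25.7028])], np.float64(0.9967518097999531))
tin 19 [450.1 284.9] 0.8 [ 0.4396 -0.3364  0.015 ] [191. 187. 172.]
tin 19 [191.2 281.5] 0.76 [0.4303 0.3156 0.015 ] [183. 184. 169.]
tin 19 [443.2 252.1] 0.74 [ 0.5215 -0.3184  0.015 ] [128.  95.  72.]
tin 19 [194.6 225.1] 0.67 [0.5738 0.3134 0.015 ] [183. 184. 170.]
tin 19 [452.4 319.9] 0.53 [ 0.3528 -0.3429  0.015 ] [ 93. 145.  88.]
tin 20 [385.1 346.9] 0.97 [ 0.5239 -0.3194  0.015 ] [85. 58. 43.]
tin 20 [356.7 369.2] 0.76 [ 0.4382 -0.3457  0.015 ] [138. 127. 123.]
tin 20 [319.6 383.6] 0.67 [ 0.3574 -0.3447  0.015 ] [47. 98. 55.]
tin 20 [223.9 222.2] 0.66 [0.4406 0.3331 0.015 ] [121. 111. 108.]
tab [0.4435 0.1435 0.0792]
lid_grip [(array([243., 231.]), 0.63, array([0.556, 0.179]))]
lid_grip [(array([284., 217.]), 0.73, array([0.551, 0.176]))]
slot0 [(array([308., 257.]), 0.81, array([0.5  , 0.021])), (array([291., 227.]), 0.75, array([0.577, 0.069])), (array([313., 231.]), 0.67, array([0.568, 0.012])), (array([242., 232.]), 0.67, array([0.56 , 0.193])), (array([280., 253.]), 0.59, array([0.508, 0.093])), (array([504., 250.]), 0.17, array([ 0.532, -0.473]))]
slot0 [(array([294., 270.]), 0.75, array([0.505, 0.033])), (array([321., 263.]), 0.73, array([0.583, 0.032])), (array([308., 254.]), 0.66, array([0.574, 0.087])), (array([285., 259.]), 0.6, array([0.51 , 0.091])), (array([337., 263.]), 0.4, array([0.618, 0.013]))]
pos [0.3367 0.1604 0.1848] toolyaw 79.72 q6 -72.6 -> turn [ -0.    -0.02 -10.28] shift [-18.28 -48.55  -1.52]
```

View pics/c6.png

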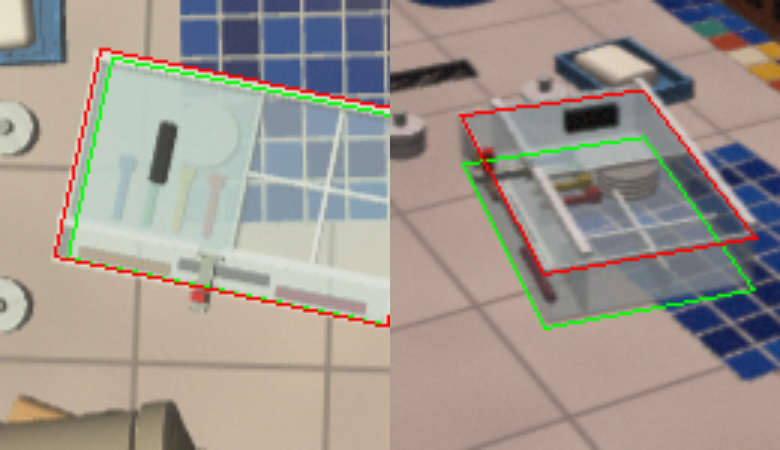

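The overlay at (.534,.115,-10.1°) fits the box edges well in both views, and the lid bar lies over the left half. Now I'll refine the tin positions.

```bash
cat >> h.py <<'E'
T=dict(A=(.430,.316),B=(.576,.315),C=(.4395,-.338))
def tinpos(name,guess,n=2,verbose=1):
    out=[]
    for _ in range(n):
        for cam in('top','side'):
            p=env.get_image(cam)
            for f,z in((lambda:[(d['bbox'][:2],) for d in env.outline_of(name,p)],.016 if cam=='top' else .014),(lambda:[(d['pixel'],) for d in env.tip_of(name,p)],0)):
                c=[back(p,q[0],z)[:2] for q in f()]
                c=[x for x in c if np.hypot(*(x-guess))<.035]
                if c: out.append((cam,z,*np.round(min(c,key=lambda x:np.hypot(*(x-guess))),4)))
    a=np.array([o[2:] for o in out])
    if verbose:print(out)
    return np.median(a,0) if len(a) else None
E
python3 - <<'E'
from h import *
for k in T:print(k,tinpos('tin0',np.array(T[k])))
p=env.get_image('top');I=np.hstack([cv2.resize(p['color'][int(v)-20:int(v)+20,int(u)-20:int(u)+20],(260,260),interpolation=cv2.INTER_CUBIC) for u,v in [proj(p,(*T[k],.02)) for k in T]])
print([np.round(proj(p,(*T[k],.02)),1) for k in T])
cv2.imwrite('pics/c7.png',I[:,:,::-1])
E
```

```text
[('top', 0.016, np.float64(0.4284), np.float64(0.3114)), ('top', 0, np.float64(0.4225), np.float64(0.3186)), ('side', 0.014, np.float64(0.434), np.float64(0.3203)), ('side', 0, np.float64(0.4447), np.float64(0.3466)), ('top', 0.016, np.float64(0.4286), np.float64(0.3163)), ('top', 0, np.float64(0.4357), np.float64(0.32)), ('side', 0.014, np.float64(0.4405), np.float64(0.3353)), ('side', 0, np.float64(0.4372), np.float64(0.3233))]
A [0.43485 0.32015]
[('top', 0.016, np.float64(0.5796), np.float64(0.3136)), ('top', 0, np.float64(0.588), np.float64(0.3233)), ('side', 0, np.float64(0.5864), np.float64(0.3315)), ('top', 0.016, np.float64(0.5744), np.float64(0.3157)), ('top', 0, np.float64(0.5787), np.float64(0.3236)), ('side', 0.014, np.float64(0.5941), np.float64(0.342)), ('side', 0, np.float64(0.5872), np.float64(0.3311))]
B [0.5864 0.3236]
[('top', 0.016, np.float64(0.4369), np.float64(-0.3355)), ('top', 0, np.float64(0.4413), np.float64(-0.331)), ('side', 0.014, np.float64(0.4377), np.float64(-0.3448)), ('side', 0, np.float64(0.4357), np.float64(-0.3507)), ('top', 0.016, np.float64(0.4371), np.float64(-0.3332)), ('top', 0, np.float64(0.4366), np.float64(-0.3346)), ('side', 0.014, np.float64(0.438), np.float64(-0.344)), ('side', 0, np.float64(0.4324), np.float64(-0.3485))]
C [ 0.437   -0.33975]
[array([190.5, 281.6]), array([193.5, 224. ]), array([451.2, 285. ])]
```

View pics/c7.png

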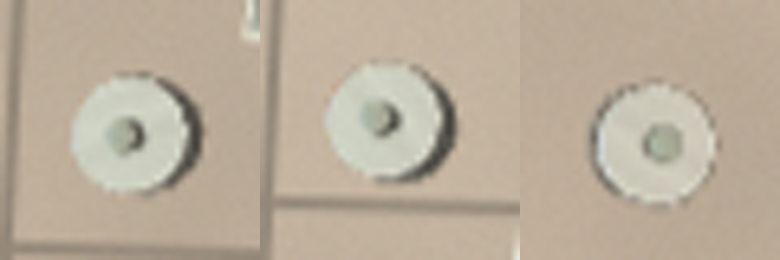

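Discs in the top view (tin top, z = 0.026): A (190.0,281.5), B (192.2,222.6), C (452.1,287.0).

Run:
```python
from h import *
p=env.get_image('top')
for k,c in dict(A=(190,281.5),B=(192.2,222.6),C=(452.1,287.)).items():print(k,np.round(back(p,(c[0]-.4,c[1]-.4),.026),4))
go((.428,.314,.1),79.8)
```

```text
A [0.4314 0.3168 0.026 ]
B [0.58  0.318 0.026]
C [ 0.4356 -0.3379  0.026 ]
pos [0.3363 0.1605 0.185 ] toolyaw 79.74 q6 -72.6 -> turn [ 0.    0.   -0.06] shift [-6.29 16.74  8.5 ]
```

Emit:
move_arm(plan=[[0,0,0,-1.7,4.3,1,-0.1],[0,0,0,-3.4,8.6,2,-0.1],[0,0,0,-5,13,5,-0.1],[0,0,0,-6.5,17.1,8.5,-0.1],[0,0,0,-6.5,17.1,8.5,-0.1]])

```text
time_s: 17.5
position: [0.4309, 0.3192, 0.0964]
tool_rot: [[-0.984, 0.176, -0.004], [0.176, 0.984, -0.001], [0.004, -0.002, -1.0]]
ft_force: [-0.2, 0.8, 0.4]
grip_width: 0.0384
gripper_force: 0.0
```

Emit:
move_arm(plan=[[0,0,0,0,0,2,-0.1],[0,0,0,0,0,3,-0.1],[0,0,0,0,0,3,-0.1]])

```text
time_s: 17.8
position: [0.4301, 0.3165, 0.0693]
tool_rot: [[-0.984, 0.179, -0.002], [0.179, 0.984, -0.001], [0.002, -0.001, -1.0]]
ft_force: [-0.2, 0.1, -0.3]
grip_width: 0.0385
gripper_force: 0.0
```

Run:
```python
from h import *
go((.431,.317,.03),79.8)
p=env.get_image('side');cv2.imwrite('pics/c8.png',cv2.resize(p['color'][170:260,170:290],(480,360),interpolation=cv2.INTER_CUBIC)[:,:,::-1])
```

```text
pos [0.4301 0.3165 0.0693] toolyaw 79.72 q6 -56.1 -> turn [-0.08 -0.11 -0.08] shift [-0.09  0.07  3.92]
```

View pics/c8.png

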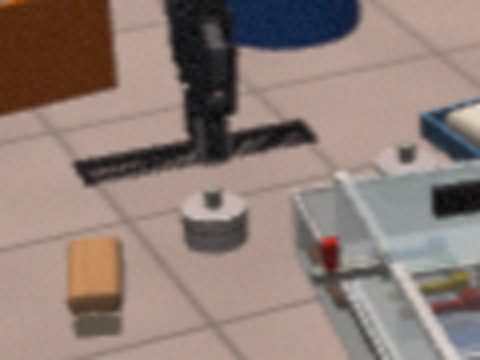

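The fingers at (210,155) are centred above the knob at (212,195). Descend and grip.

Emit:
move_arm(plan=[[0,0,0,0,0,2.5,-0.1],[0,0,0,0,0,4,-0.1],[0,0,0,0,0,4,-1],[0,0,0,0,0,4,-1],[0,0,0,0,0,4,-1]], squeeze=50)

```text
time_s: 18.35
position: [0.4314, 0.3173, 0.0313]
tool_rot: [[-0.984, 0.178, 0.002], [0.178, 0.984, 0.001], [-0.002, 0.001, -1.0]]
ft_force: [0.2, 0.3, -0.5]
grip_width: 0.01
gripper_force: 48.7
```

Emit:
move_arm(plan=[[0,0,0,0,0,0,-1],[0,0,0,0,0,-1,-1],[0,0,0,0,0,-4,-1],[0,0,0,0,0,-8,-1],[0,0,0,0,0,-8,-1]])

```text
time_s: 18.85
position: [0.4328, 0.3182, 0.1154]
tool_rot: [[-0.984, 0.178, 0.009], [0.178, 0.984, 0.004], [-0.008, 0.005, -1.0]]
ft_force: [-0.1, 0.4, -0.7]
grip_width: 0.0101
gripper_force: 48.8
```

Run:
```python
from h import *
go((.5072,.0847,.11),79.8)
```

```text
pos [0.4328 0.3182 0.1154] toolyaw 79.75 q6 -56.1 -> turn [ 0.31  0.46 -0.05] shift [-11.47 -21.66   0.51]
```

```bash
cat >> h.py <<'E'
def held():
    o=env.observe();t=np.array(o['position']);print('w',round(o['grip_width'],4),'gf',round(o['gripper_force'],1),'tcp',np.round(t,4),'ft',np.round(o['ft_force'],1))
    for cam in('side','top'):
        p=env.get_image(cam);e=proj(p,t+[0,0,-.018])
        for d in env.outline_of('tin0',p):
            b=np.array(d['bbox'])
            if np.hypot(*(b[:2]-e))<60:print(cam,'expect',np.round(e,1),'got',np.round(b,1),round(d['conf'],2),np.round(back(p,b[:2],t[2]-.018),4))
E
python3 - <<'E'
from h import *
held()
E
```

```text
w 0.0101 gf 48.8 tcp [0.4328 0.3182 0.1154] ft [-0.1  0.4 -0.7]
side expect [221.4 198.2] got [223.9 198.8  15.9  14.9] 0.68 [0.4374 0.3113 0.0974]
side expect [221.4 198.2] got [219.7 209.5  59.4  16. ] 0.23 [0.4034 0.2551 0.0974]
top expect [181.2 280.6] got [192.2 222.6  23.3  17.9] 0.63 [0.5719 0.2982 0.0974]
top expect [181.2 280.6] got [185.9 277.1  11.6   8.5] 0.41 [0.4414 0.3074 0.0974]
```

Emit:
move_arm(plan=[[0,0,0,-0.5,-1,-3,-1],[0,0,0,-2.8,-5.2,-3,-1],[0,0,0,-5,-9.4,-3,-1],[0,0,0,-7.2,-13.6,-3,-1],[0,0,0,-9.4,-17.8,-3,-1]])

```text
time_s: 19.55
position: [0.4913, 0.1235, 0.139]
tool_rot: [[-0.984, 0.178, -0.002], [0.178, 0.984, 0.0], [0.002, -0.0, -1.0]]
ft_force: [1.4, 0.2, -1.2]
grip_width: 0.0093
gripper_force: 48.9
```

Emit:
move_arm(plan=[[0,0,0,-2,-3.8,0,-1],[0,0,0,-2,-3.8,0,-1],[0,0,0,-2,-3.8,0,-1],[0,0,0,-2,-3.8,0,-1]])

```text
time_s: 19.95
position: [0.5038, 0.0851, 0.1393]
tool_rot: [[-0.984, 0.177, -0.002], [0.177, 0.984, 0.0], [0.002, 0.0, -1.0]]
ft_force: [-0.1, 0.2, 0.5]
grip_width: 0.0096
gripper_force: 49.0
```

Run:
```python
from h import *
held();go((.5072,.0847,.037),79.8)
```

```text
w 0.0096 gf 49.0 tcp [0.5038 0.0851 0.1393] ft [-0.1  0.2  0.5]
side expect [283.6 219.6] got [282.4 218.4  14.2  18.3] 0.72 [0.5041 0.0921 0.1213]
side expect [283.6 219.6] got [293.3 247.6 100.6  85.4] 0.58 [ 0.4611 -0.046   0.1213]
top expect [279.2 252.8] got [270.1 245.1 118.   93.4] 0.16 [0.5213 0.1069 0.1213]
pos [0.5041 0.0853 0.1399] toolyaw 79.83 q6 -83.5 -> turn [-0.   -0.02  0.03] shift [-0.31 -0.   10.29]
```

Emit:
move_arm(plan=[[0,0,0,-0.3,0,3,-1],[0,0,0,-0.3,0,6,-1],[0,0,0,-0.3,0,8.5,-1],[0,0,0,-0.3,0,10,-1],[0,0,0,-0.3,0,10.3,-1]])

```text
time_s: 20.65
position: [0.5065, 0.0843, 0.0355]
tool_rot: [[-0.984, 0.177, -0.003], [0.177, 0.984, 0.0], [0.003, -0.0, -1.0]]
ft_force: [-0.6, 0.5, 1.3]
grip_width: 0.0099
gripper_force: 49.0
```

Emit:
move_arm(plan=[[0,0,0,0,0,0,-1],[0,0,0,0,0,0.1,-1]])

```text
time_s: 20.85
position: [0.508, 0.084, 0.0369]
tool_rot: [[-0.984, 0.178, 0.002], [0.178, 0.984, -0.0], [-0.002, 0.0, -1.0]]
ft_force: [-0.4, 0.3, -0.7]
grip_width: 0.0097
gripper_force: 49.0
```

Emit:
move_arm(plan=[[0,0,0,0,0,0.1,-1],[0,0,0,0,0,0.1,-0.3],[0,0,0,0,0,0.1,-0.3],[0,0,0,0,0,-4,-0.3],[0,0,0,0,0,-8.5,-0.3]])

```text
time_s: 21.35
position: [0.5067, 0.0837, 0.1213]
tool_rot: [[-0.984, 0.178, -0.003], [0.178, 0.984, 0.0], [0.003, -0.0, -1.0]]
ft_force: [0.4, -0.1, -0.1]
grip_width: 0.0299
gripper_force: 0.0
```

Run:
```python
from h import *
p=env.get_image('side')
for d in env.outline_of('tin0',p):print(np.round(d['bbox'],1),round(d['conf'],2),np.round(back(p,d['bbox'][:2],.018)[:2],3))
print(env.observe()['ft_force'])
go((.580,.318,.11),79.8)
```

```text
[356.2 369.1  23.4  23.1] 0.86 [ 0.436 -0.348]
[317.5 384.4  25.   26.3] 0.68 [ 0.351 -0.347]
[385.4 345.1  25.5  24.1] 0.61 [ 0.525 -0.318]
[270.1 208.9  10.    9.1] 0.57 [0.59  0.344]
[288.3 252.4  15.   10.5] 0.42 [0.522 0.095]
[ 1.09887244 -0.26499513 -0.02340994]
pos [0.5099 0.0837 0.1262] toolyaw 79.75 q6 -83.6 -> turn [ 0.07  0.6  -0.05] shift [-2.71 24.3   1.68]
```

Emit:
move_arm(plan=[[0,0,0,-0.6,4.9,0,-0.1],[0,0,0,-1.2,9.8,0,-0.1],[0,0,0,-1.8,14.7,0,-0.1],[0,0,0,-2.4,19.6,0,-0.1],[0,0,0,-3,24.3,0.5,-0.1]])

```text
time_s: 21.95
position: [0.5806, 0.3198, 0.1161]
tool_rot: [[-0.984, 0.178, 0.001], [0.178, 0.984, 0.0], [-0.001, 0.001, -1.0]]
ft_force: [1.6, -0.7, 0.2]
grip_width: 0.0384
gripper_force: 0.0
```

Emit:
move_arm(plan=[[0,0,0,0,0,4,-0.1],[0,0,0,0,0,5,-0.1],[0,0,0,0,0,5,-0.1]])

```text
time_s: 22.25
position: [0.5791, 0.3166, 0.064]
tool_rot: [[-0.984, 0.179, -0.005], [0.179, 0.984, -0.002], [0.004, -0.002, -1.0]]
ft_force: [-0.1, -0.0, -0.5]
grip_width: 0.0385
gripper_force: 0.0
```

Run:
```python
from h import *
p=env.get_image('side');t=env.observe()['position']
for d in env.outline_of('tin0',p):
  b=d['bbox'];
  if b[0]<300:print(np.round(b,1),round(d['conf'],2),np.round(back(p,b[:2],.018)[:2],3))
print('exp',proj(p,np.array([.58,.318,.018])),'tcp',proj(p,t))
p=env.get_image('top');
go((.580,.318,.031),79.8)
```

```text
[289.8 251.3  16.7   9.8] 0.52 [0.528 0.098]
[298.9 204.   50.3  21. ] 0.47 [0.682 0.334]
exp [270.81332522 213.10245651] tcp [270.70921124 198.28204551]
pos [0.581  0.3169 0.0677] toolyaw 79.67 q6 -61.3 -> turn [ 0.06  0.12 -0.13] shift [0.13 0.09 3.67]
```

Emit:
move_arm(plan=[[0,0,0,0,0,2.5,-0.1],[0,0,0,0,0,3.5,-0.1],[0,0,0,0,0,3.6,-1],[0,0,0,0,0,3.6,-1],[0,0,0,0,0,3.6,-1]], squeeze=50)

```text
time_s: 22.9
position: [0.5807, 0.3176, 0.0311]
tool_rot: [[-0.984, 0.178, 0.002], [0.178, 0.984, 0.001], [-0.001, 0.001, -1.0]]
ft_force: [1.1, -0.3, -0.6]
grip_width: 0.01
gripper_force: 48.7
```

Emit:
move_arm(plan=[[0,0,0,0,0,0,-1],[0,0,0,0,0,-1,-1],[0,0,0,0,0,-5,-1],[0,0,0,0,0,-10,-1],[0,0,0,0,0,-10.5,-1]])

```text
time_s: 23.4
position: [0.5826, 0.3185, 0.1429]
tool_rot: [[-0.984, 0.178, 0.012], [0.178, 0.984, 0.004], [-0.011, 0.006, -1.0]]
ft_force: [0.1, 0.3, 0.2]
grip_width: 0.01
gripper_force: 48.8
```

Run:
```python
from h import *
held();go((.5761,.0724,.135),79.8)
```

```text
w 0.01 gf 48.8 tcp [0.5826 0.3185 0.1429] ft [0.1 0.3 0.2]
side expect [270.8 178.9] got [271.2 182.   12.4  16.6] 0.54 [0.5739 0.298  0.1249]
side expect [270.8 178.9] got [289.1 223.6  63.4  29.9] 0.46 [0.5028 0.0542 0.1249]
pos [0.5797 0.3174 0.1342] toolyaw 79.74 q6 -61.3 -> turn [-0.05 -0.08 -0.06] shift [ -4.01 -24.17  -0.07]
```

Emit:
move_arm(plan=[[0,0,0,-0.8,-4.8,0,-1],[0,0,0,-1.6,-9.6,0,-1],[0,0,0,-2.4,-14.4,0,-1],[0,0,0,-3.2,-19.2,0,-1],[0,0,0,-4,-24,0,-1]])

```text
time_s: 24.1
position: [0.5758, 0.0724, 0.1335]
tool_rot: [[-0.984, 0.178, -0.003], [0.178, 0.984, 0.0], [0.003, -0.0, -1.0]]
ft_force: [1.5, -0.1, -0.9]
grip_width: 0.0098
gripper_force: 48.8
```

Emit:
move_arm(plan=[[0,0,0,0,-0.2,0,-1],[0,0,0,0,-0.2,0,-1],[0,0,0,0,-0.2,0,-1]])

```text
time_s: 24.4
position: [0.5761, 0.0732, 0.1342]
tool_rot: [[-0.984, 0.177, -0.002], [0.177, 0.984, 0.0], [0.002, 0.0, -1.0]]
ft_force: [-0.0, 0.2, -1.1]
grip_width: 0.0098
gripper_force: 48.9
```

Run:
```python
from h import *
held();go((.5761,.0724,.036),79.8)
```

```text
w 0.0098 gf 48.9 tcp [0.5761 0.0732 0.1342] ft [-0.   0.2 -1.1]
side expect [311.7 217.2] got [289.1 251.6  13.5  11.8] 0.62 [ 0.4488 -0.0494  0.1162]
side expect [311.7 217.2] got [311.6 217.7  15.5  18.6] 0.6 [0.5744 0.0709 0.1162]
pos [0.5763 0.0735 0.1347] toolyaw 79.84 q6 -84.2 -> turn [ 0.   -0.02  0.04] shift [-0.   -0.11  9.87]
```

Emit:
move_arm(plan=[[0,0,0,0,-0.1,3,-1],[0,0,0,0,-0.1,6,-1],[0,0,0,0,-0.1,8.5,-1],[0,0,0,0,-0.1,9.7,-1],[0,0,0,0,-0.1,9.8,-1]])

```text
time_s: 25.1
position: [0.5759, 0.0719, 0.036]
tool_rot: [[-0.984, 0.177, -0.002], [0.177, 0.984, 0.0], [0.002, -0.0, -1.0]]
ft_force: [-0.7, -0.1, -0.5]
grip_width: 0.0099
gripper_force: 49.2
```

Emit:
move_arm(plan=[[0,0,0,0,0,0.1,-1],[0,0,0,0,0,0.1,-1],[0,0,0,0,0,0.1,-0.3],[0,0,0,0,0,0.1,-0.3],[0,0,0,0,0,-4,-0.3]])

```text
time_s: 25.6
position: [0.574, 0.0713, 0.0737]
tool_rot: [[-0.984, 0.178, -0.009], [0.178, 0.984, 0.001], [0.009, -0.001, -1.0]]
ft_force: [0.3, -0.9, -0.1]
grip_width: 0.0299
gripper_force: 0.0
```

Emit:
move_arm(plan=[[0,0,0,0,0,-5,-0.3],[0,0,0,0,0,-8,-0.3],[0,0,0,0,0,-8,-0.3],[0,0,0,0,0,-8,-0.3]])

```text
time_s: 26.0
position: [0.5762, 0.0713, 0.1573]
tool_rot: [[-0.984, 0.178, 0.001], [0.178, 0.984, -0.0], [-0.001, 0.0, -1.0]]
ft_force: [0.3, -0.2, -0.2]
grip_width: 0.0301
gripper_force: 0.0
```

Run:
```python
from h import *
p=env.get_image('side')
for d in env.outline_of('tin0',p):print(np.round(d['bbox'],1),round(d['conf'],2),np.round(back(p,d['bbox'][:2],.018)[:2],3),p['color'][d['mask']].mean(0).round())
q=env.get_image('top')
for d in env.outline_of('tin0',q):print(np.round(d['bbox'],1),round(d['conf'],2),np.round(back(q,d['bbox'][:2],.018)[:2],3),q['color'][d['mask']].mean(0).round())
go((.4365,-.338,.16),79.8)
```

```text
[385.9 346.2  25.2  23.8] 0.87 [ 0.524 -0.321] [82. 56. 40.]
[355.4 368.   26.1  23.6] 0.83 [ 0.436 -0.344] [136. 125. 122.]
[317.9 384.1  22.9  27.2] 0.72 [ 0.352 -0.347] [51. 99. 57.]
[292.  247.5  97.7  86.6] 0.64 [0.542 0.113] [127. 128. 129.]
[288.4 251.8  13.5   9.7] 0.56 [0.523 0.098] [152. 141. 137.]
[314.  248.1  16.   17.3] 0.46 [0.591 0.083] [146. 135. 132.]
[452.4 320.5  19.6  19.7] 0.83 [ 0.352 -0.342] [ 84. 148.  84.]
[449.5 286.1  20.4  18.6] 0.63 [ 0.437 -0.334] [196. 192. 178.]
[442.1 254.2  18.2  21.4] 0.52 [ 0.516 -0.315] [130.  97.  73.]
pos [0.5758 0.0713 0.1557] toolyaw 79.74 q6 -84.4 -> turn [-0.01 -0.14 -0.06] shift [  6.41 -42.76  -0.41]
```

Emit:
move_arm(plan=[[0,0,0,0.7,-4.8,0,-0.1],[0,0,0,1.4,-9.6,0,-0.1],[0,0,0,2.1,-14.4,0,-0.1],[0,0,0,2.8,-19.2,0,-0.1],[0,0,0,3.5,-24,0,-0.1]])

```text
time_s: 26.7
position: [0.498, -0.1602, 0.1562]
tool_rot: [[-0.984, 0.178, -0.001], [0.178, 0.984, 0.001], [0.001, 0.001, -1.0]]
ft_force: [0.6, -0.9, 0.0]
grip_width: 0.0383
gripper_force: 0.0
```

Emit:
move_arm(plan=[[0,0,0,0.7,-4.8,0,-0.1],[0,0,0,1.4,-9.6,0,-0.1],[0,0,0,2.1,-14.4,2,-0.1],[0,0,0,2.9,-18.7,5,-0.1],[0,0,0,2.9,-18.7,8,-0.1]])

```text
time_s: 27.2
position: [0.4358, -0.3418, 0.0758]
tool_rot: [[-0.983, 0.183, 0.001], [0.183, 0.983, -0.002], [-0.001, -0.002, -1.0]]
ft_force: [0.6, -0.3, -0.3]
grip_width: 0.0383
gripper_force: 0.0
```

Emit:
move_arm(plan=[[0,0,0,0,0,0,-0.1],[0,0,0,0,0,0,-0.1]])

```text
time_s: 27.4
position: [0.4373, -0.337, 0.0769]
tool_rot: [[-0.984, 0.178, -0.001], [0.178, 0.984, 0.001], [0.001, 0.001, -1.0]]
ft_force: [0.2, -0.8, 0.6]
grip_width: 0.0383
gripper_force: 0.0
```

Run:
```python
from h import *
p=env.get_image('side');t=env.observe()['position']
for d in env.outline_of('tin0',p):
  b=d['bbox'];
  if b[1]>330:print(np.round(b,1),round(d['conf'],2),np.round(back(p,b[:2],.018)[:2],3))
print('exp',proj(p,np.array([.436,-.338,.018])),'tcp',proj(p,t))
go((.436,-.338,.031),79.8)
```

```text
[383.6 347.5  22.6  24.3] 0.96 [ 0.518 -0.322]
[318.  384.4  27.8  25.3] 0.82 [ 0.352 -0.348]
[356.6 368.7  23.5  24.2] 0.67 [ 0.437 -0.347]
exp [353.56745073 365.93431255] tcp [355.9260323  340.75118653]
pos [ 0.4382 -0.3371  0.0784] toolyaw 79.82 q6 -129.7 -> turn [-0.07  0.09  0.02] shift [ 0.2  -0.12  4.74]
```

Emit:
move_arm(plan=[[0,0,0,0.2,-0.3,2.5,-0.1],[0,0,0,0.2,-0.3,4.6,-0.1],[0,0,0,0.2,-0.3,4.6,-1],[0,0,0,0.2,-0.3,4.6,-1],[0,0,0,0.2,-0.3,4.6,-1]])

```text
time_s: 28.0
position: [0.4355, -0.3403, 0.0326]
tool_rot: [[-0.984, 0.177, 0.002], [0.177, 0.984, -0.002], [-0.002, -0.002, -1.0]]
ft_force: [0.2, -0.7, -0.6]
grip_width: 0.0095
gripper_force: 48.7
```

Emit:
move_arm(plan=[[0,0,0,0,0,0,-1],[0,0,0,0,0,-1,-1],[0,0,0,0,0,-5,-1],[0,0,0,0,0,-10,-1],[0,0,0,0,0,-10.5,-1]])

```text
time_s: 28.5
position: [0.4365, -0.3419, 0.1427]
tool_rot: [[-0.984, 0.178, 0.007], [0.178, 0.984, -0.009], [-0.009, -0.007, -1.0]]
ft_force: [0.0, 0.3, -0.6]
grip_width: 0.0092
gripper_force: 48.9
```

Run:
```python
from h import *
held();go((.4951,.0168,.135),79.8)
```

```text
w 0.0092 gf 48.9 tcp [ 0.4365 -0.3419  0.1427] ft [ 0.   0.3 -0.6]
side expect [358.2 322.3] got [385.8 346.1  21.9  25.1] 0.92 [ 0.4414 -0.4187  0.1247]
side expect [358.2 322.3] got [362.  324.1  25.7  27.1] 0.66 [ 0.4395 -0.3496  0.1247]
top expect [463.4 286.9] got [443.1 251.1  19.9  19.5] 0.55 [ 0.5177 -0.2946  0.1247]
pos [ 0.4344 -0.3396  0.1354] toolyaw 79.74 q6 -130.1 -> turn [ 0.05 -0.06 -0.06] shift [ 0.37 36.15  0.07]
```

Emit:
move_arm(plan=[[0,0,0,0,4.8,0,-1],[0,0,0,0.1,9.6,0,-1],[0,0,0,0.2,14.4,0,-1],[0,0,0,0.3,19.2,0,-1],[0,0,0,0.3,24,0,-1]])

```text
time_s: 29.2
position: [0.4738, -0.1012, 0.1347]
tool_rot: [[-0.984, 0.179, -0.003], [0.179, 0.984, 0.001], [0.003, 0.001, -1.0]]
ft_force: [1.7, -0.7, -0.9]
grip_width: 0.0097
gripper_force: 48.9
```

Emit:
move_arm(plan=[[0,0,0,0,4.5,0,-1],[0,0,0,0,9,0,-1],[0,0,0,0,12.2,0,-1],[0,0,0,0,12.2,0,-1],[0,0,0,0,12.2,0,-1]])

```text
time_s: 29.7
position: [0.4957, 0.0171, 0.1349]
tool_rot: [[-0.984, 0.177, -0.002], [0.177, 0.984, 0.0], [0.002, -0.0, -1.0]]
ft_force: [1.4, 0.6, -0.9]
grip_width: 0.0096
gripper_force: 48.9
```

Run:
```python
from h import *
held();go((.4951,.0168,.0375),79.8)
```

```text
w 0.0096 gf 48.9 tcp [0.4957 0.0171 0.1349] ft [ 1.4  0.6 -0.9]
side expect [293.8 233.8] got [310.8 250.2  16.1  15. ] 0.68 [ 0.4937 -0.0676  0.1169]
side expect [293.8 233.8] got [295.9 234.8  19.6  16.2] 0.62 [0.4979 0.0105 0.1169]
side expect [293.8 233.8] got [287.8 250.7  12.9  10.7] 0.46 [ 0.4476 -0.0456  0.1169]
side expect [293.8 233.8] got [291.6 248.8 100.8  81.4] 0.44 [ 0.4589 -0.0421  0.1169]
top expect [308.3 257.2] got [290.5 224.3  12.7   6.4] 0.57 [0.5718 0.0611 0.1169]
top expect [308.3 257.2] got [256.3 274.    9.   13.7] 0.25 [0.4532 0.1374 0.1169]
pos [0.4961 0.0156 0.1356] toolyaw 79.64 q6 -91.5 -> turn [-0.01 -0.04 -0.16] shift [0.11 0.1  9.81]
```

Emit:
move_arm(plan=[[0,0,0,0.1,0.1,3,-1],[0,0,0,0.1,0.1,6,-1],[0,0,0,0.1,0.1,8.5,-1],[0,0,0,0.1,0.1,9.6,-1],[0,0,0,0.1,0.1,9.8,-1]])

```text
time_s: 30.4
position: [0.4951, 0.0173, 0.0371]
tool_rot: [[-0.984, 0.179, -0.002], [0.179, 0.984, 0.0], [0.002, -0.0, -1.0]]
ft_force: [0.9, 0.1, -0.0]
grip_width: 0.0094
gripper_force: 48.9
```

Emit:
move_arm(plan=[[0,0,0,0,0,0.1,-1],[0,0,0,0,0,0.1,-1],[0,0,0,0,0,0.1,-0.3],[0,0,0,0,0,0.1,-0.3],[0,0,0,0,0,-4,-0.3]])

```text
time_s: 30.9
position: [0.4935, 0.0182, 0.0755]
tool_rot: [[-0.984, 0.178, -0.008], [0.178, 0.984, 0.002], [0.008, 0.0, -1.0]]
ft_force: [0.6, 0.7, 0.8]
grip_width: 0.03
gripper_force: 0.0
```

Emit:
move_arm(plan=[[0,0,0,0,0,-5,-0.3],[0,0,0,0,0,-10,-0.3],[0,0,0,5,0,-10,-0.3],[0,0,0,10,0,-10,-0.3],[0,0,0,15,0,-10,-0.3]])

```text
time_s: 31.4
position: [0.3461, 0.0449, 0.1783]
tool_rot: [[-0.984, 0.178, 0.001], [0.178, 0.984, -0.0], [-0.001, -0.0, -1.0]]
ft_force: [0.5, 0.4, 0.4]
grip_width: 0.0298
gripper_force: 0.0
```

Run:
```python
from h import *
ps=[env.get_image('top'),env.get_image('side')]
m=best('organiser',ps[0]);print(fit([(ps[0],m)],[.534,.115,-10.1],.176,.28,.053))
tins(ps)
q=[env.tip_of('lid_grip',p)[0]['pixel'] for p in ps];print([np.round(back(p,a,.075),4) for p,a in zip(ps,q)])
q=[colr(p,'red',(.4435,.1435,.07),14) for p in ps];print(q)
if None not in q:print('tab',np.round(two(ps,[a[0] for a in q]),4))
cv2.imwrite('pics/c9.png',np.hstack([cv2.resize(p['color'][a:a+110,b:b+145],(400,300)) for p,a,b in((ps[0],190,200),(ps[1],190,215))])[:,:,::-1])
```

```text
(array([ 0.53277831,  0.11580807, -9.54506515]), np.float64(0.10979689366786138))
tin 54 [275.2 142.8] 0.7 [0.7917 0.1146 0.015 ] [ 96. 112.  84.]
tin 54 [289.2 228.2] 0.67 [0.572  0.0717 0.015 ] [192. 193. 180.]
tin 54 [309.4 258.9] 0.65 [0.4954 0.0181 0.015 ] [196. 196. 183.]
tin 54 [284.8 254.3] 0.64 [0.5054 0.0807 0.015 ] [190. 192. 180.]
tin 54 [452.2 319.8] 0.55 [ 0.353  -0.3424  0.015 ] [ 84. 143.  83.]
tin 54 [442.4 252.2] 0.52 [ 0.5212 -0.3164  0.015 ] [127.  95.  72.]
tin 55 [384.  347.2] 0.91 [ 0.5214 -0.3191  0.015 ] [82. 55. 40.]
tin 55 [318.  385.1] 0.75 [ 0.3529 -0.3466  0.015 ] [48. 97. 55.]
tin 55 [288.5 251.8] 0.69 [0.5257 0.1023 0.015 ] [151. 139. 136.]
tin 55 [312.  249.4] 0.62 [0.5853 0.0845 0.015 ] [142. 133. 131.]
tin 55 [296.3 266.1] 0.51 [0.5108 0.0318 0.015 ] [152. 142. 138.]
[array([0.5545, 0.1806, 0.075 ]), array([0.5555, 0.179 , 0.075 ])]
[(array([255.64285714, 278.28571429]), np.int32(14)), (array([251.88888889, 230.22222222]), np.int32(9))]
tab [0.4435 0.1435 0.0792]
```

View pics/c9.png

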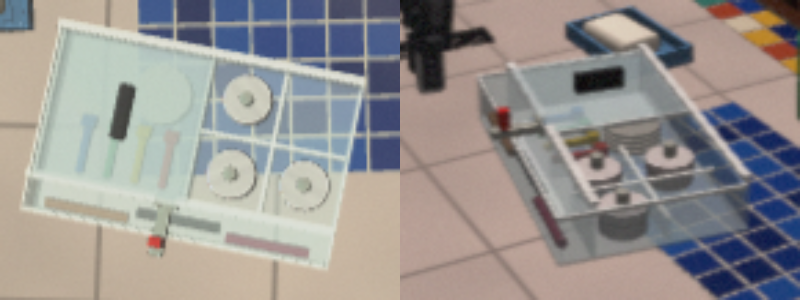

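Three tins stand upright in separate compartments, at crop (247,100), (230,175) and (303,185). The lid is fully open and the tab is drawn. Now I'll close the lid by pushing its bar from the +y side.

Run:
```python
from h import *
go((.563,.2165,.12),79.8)
```

```text
pos [0.3491 0.0442 0.1782] toolyaw 79.73 q6 -92.0 -> turn [-0.    0.06 -0.07] shift [-17.97  20.76   5.84]
```

Emit:
move_arm(plan=[[0,0,0,-3,3.5,0,-1],[0,0,0,-6,7,0,-1],[0,0,0,-9,10.5,0,-1],[0,0,0,-12,14,0,-1],[0,0,0,-15,17.4,0,-1]])

```text
time_s: 32.25
position: [0.5287, 0.1907, 0.1772]
tool_rot: [[-0.984, 0.178, -0.0], [0.178, 0.984, -0.0], [0.0, -0.0, -1.0]]
ft_force: [0.2, -0.1, 1.1]
grip_width: -0.0002
gripper_force: 0.0
```

Emit:
move_arm(plan=[[0,0,0,-3,3.4,3,-1],[0,0,0,-3,3.4,6,-1],[0,0,0,-3,3.4,9,-1],[0,0,0,-3,3.4,11.2,-1],[0,0,0,-3,3.4,11.2,-1]])

```text
time_s: 32.75
position: [0.5612, 0.217, 0.0622]
tool_rot: [[-0.984, 0.178, -0.006], [0.178, 0.984, -0.001], [0.006, -0.002, -1.0]]
ft_force: [0.0, 0.7, 0.1]
grip_width: -0.0003
gripper_force: 0.0
```

Run:
```python
from h import *
print(env.observe()['ft_force']);go((.563,.2165,.0655),79.8)
```

```text
[0.02515296 0.7386567  0.07283138]
pos [0.5612 0.217  0.0622] toolyaw 79.73 q6 -69.9 -> turn [-0.13 -0.35 -0.07] shift [-0.18 -0.01 -0.33]
```

Emit:
move_arm(plan=[[0,0,0,0,-0.7,0,-1],[0,0,0,0,-1.4,0,-1],[0,0,0,0,-2.1,0,-1],[0,0,0,0,-3,0,-1],[0,0,0,0,-4,0,-1]])

```text
time_s: 33.25
position: [0.5553, 0.1771, 0.0668]
tool_rot: [[-0.984, 0.178, 0.002], [0.178, 0.984, 0.0], [-0.002, 0.001, -1.0]]
ft_force: [1.7, 0.8, 1.5]
grip_width: -0.0001
gripper_force: 0.9
```

Run:
```python
from h import *
p=env.get_image('side');print(env.observe()['ft_force'],env.observe()['position'],colr(p,'red',(.4435,.1435,.07),12),[np.round(d['pixel'],1) for d in env.tip_of('lid_grip',p)])
```

```text
[ 1.03900707 -0.61787137  1.28533569] [0.55491706 0.17576537 0.06657525] (array([252.1, 230.2]), np.int32(10)) [array([288.2, 217.2])]
```

Emit:
move_arm(plan=[[0,0,0,0,-1,0,-1],[0,0,0,0,-2,0,-1],[0,0,0,0,-3,0,-1],[0,0,0,0,-4,0,-1],[0,0,0,0,-5,0,-1]])

```text
time_s: 33.85
position: [0.5459, 0.1277, 0.066]
tool_rot: [[-0.984, 0.178, 0.0], [0.178, 0.984, 0.0], [-0.0, 0.0, -1.0]]
ft_force: [0.5, 1.3, 0.1]
grip_width: 0.0005
gripper_force: 0.8
```

Emit:
move_arm(plan=[[0,0,0,0,-1,0,-1],[0,0,0,0,-2,0,-1],[0,0,0,0,-3,0,-1],[0,0,0,0,-4,0,-1],[0,0,0,0,-5,0,-1]])

```text
time_s: 34.35
position: [0.5369, 0.0786, 0.0659]
tool_rot: [[-0.984, 0.178, -0.0], [0.178, 0.984, 0.0], [0.0, -0.0, -1.0]]
ft_force: [1.6, 1.5, -0.1]
grip_width: 0.0
gripper_force: 0.7
```

Run:
```python
from h import *
p=env.get_image('side');print(env.observe()['ft_force'],env.observe()['position'],colr(p,'red',(.4435,.1435,.07),12),[np.round(d['pixel'],1) for d in env.tip_of('lid_grip',p)])
```

```text
[ 0.03575842 -0.27460945  0.08538576] [0.53667539 0.07744053 0.06586881] (array([252.1, 230.2]), np.int32(10)) [array([301.9, 236. ])]
```

Emit:
move_arm(plan=[[0,0,0,0,-0.2,0,-1],[0,0,0,0,-0.4,0,-1],[0,0,0,0,-0.5,0,-1],[0,0,0,0,-0.6,0,-1]])

```text
time_s: 34.85
position: [0.5359, 0.0737, 0.0659]
tool_rot: [[-0.984, 0.178, -0.0], [0.178, 0.984, 0.0], [0.0, 0.0, -1.0]]
ft_force: [-0.4, 1.2, -0.5]
grip_width: 0.0
gripper_force: 0.4
```

Emit:
move_arm(plan=[[0,0,0,0,-0.1,0,-1],[0,0,0,0,-0.2,0,-1],[0,0,0,0,-0.3,0,-1]])

```text
time_s: 35.15
position: [0.5355, 0.0705, 0.066]
tool_rot: [[-0.984, 0.178, -0.0], [0.178, 0.984, 0.0], [0.0, 0.0, -1.0]]
ft_force: [0.2, 1.1, -0.4]
grip_width: -0.0002
gripper_force: 0.4
```

Emit:
move_arm(plan=[[0,0,0,0,-0.1,0,-1],[0,0,0,0,-0.2,0,-1],[0,0,0,0,-0.3,0,-1]])

```text
time_s: 35.45
position: [0.5349, 0.0675, 0.066]
tool_rot: [[-0.984, 0.178, -0.0], [0.178, 0.984, 0.0], [0.0, 0.0, -1.0]]
ft_force: [-0.1, 2.5, -0.2]
grip_width: -0.0001
gripper_force: 0.9
```

Emit:
move_arm(plan=[[0,0,0,0,-0.1,0,-1],[0,0,0,0,-0.2,0,-1]])

```text
time_s: 35.65
position: [0.5347, 0.0661, 0.0659]
tool_rot: [[-0.984, 0.178, 0.0], [0.178, 0.984, 0.001], [-0.0, 0.001, -1.0]]
ft_force: [1.2, 5.5, -0.4]
grip_width: -0.0001
gripper_force: 2.2
```

Emit:
move_arm(plan=[[0,0,0,0,-0.1,0,-1],[0,0,0,0,-0.2,0,-1]])

```text
time_s: 35.85
position: [0.5343, 0.0641, 0.0659]
tool_rot: [[-0.984, 0.178, 0.0], [0.178, 0.984, 0.001], [-0.0, 0.001, -1.0]]
ft_force: [0.1, 5.1, -1.1]
grip_width: -0.0001
gripper_force: 2.2
```

Run:
```python
from h import *
p=env.get_image('side');print(env.observe()['ft_force'],env.observe()['position'],colr(p,'red',(.4435,.1435,.07),12))
```

```text
[ 1.49522142  4.91728731 -1.45219872] [0.53429321 0.0639797  0.06596095] (array([252.63636364, 230.90909091]), np.int32(11))
```

Force stepped to 5 N, so the lid is shut. Now go to the front of the tab.

Emit:
move_arm(plan=[[0,0,0,0,0.5,0,-1],[0,0,0,0,1,-3,-1],[0,0,0,0,1,-7,-1],[0,0,0,4,3,-8,-1],[0,0,0,8.5,4,-8,-1]])

```text
time_s: 36.4
position: [0.4584, 0.1186, 0.1476]
tool_rot: [[-0.984, 0.179, 0.005], [0.179, 0.984, -0.001], [-0.005, 0.0, -1.0]]
ft_force: [0.0, 0.9, -0.8]
grip_width: -0.0003
gripper_force: 0.0
```

Emit:
move_arm(plan=[[0,0,0,2,1,0,-1],[0,0,0,5,2,0,-1],[0,0,0,5,2,0,-1]])

```text
time_s: 36.7
position: [0.4093, 0.1479, 0.1462]
tool_rot: [[-0.984, 0.176, -0.001], [0.176, 0.984, -0.001], [0.001, -0.001, -1.0]]
ft_force: [1.4, -0.2, -0.0]
grip_width: -0.0001
gripper_force: 0.0
```

Run:
```python
from h import *
ps=[env.get_image('side'),env.get_image('top')]
q=[colr(p,'red',(.443,.1415,.07),14) for p in ps];print(q)
if None not in q:print('tab',np.round(two(ps,[a[0] for a in q]),4))
print([np.round(back(p,d['pixel'],.075),4) for p in ps for d in env.tip_of('lid_grip',p)[:1]])
go((.4115,.147,.066),79.8)
```

```text
[(array([252.5, 230.8]), np.int32(10)), None]
[array([0.5289, 0.0367, 0.075 ])]
pos [0.413  0.1464 0.1461] toolyaw 79.72 q6 -75.7 -> turn [-0.01  0.05 -0.08] shift [0.17 0.03 8.01]
```

Emit:
move_arm(plan=[[0,0,0,0.2,0,3,-1],[0,0,0,0.2,0,6,-1],[0,0,0,0.2,0,8,-1],[0,0,0,0.2,0,8,-1],[0,0,0,0.2,0,8,-1]])

```text
time_s: 37.4
position: [0.4109, 0.1468, 0.0662]
tool_rot: [[-0.984, 0.179, 0.0], [0.179, 0.984, -0.0], [-0.0, -0.0, -1.0]]
ft_force: [0.5, 0.3, 0.2]
grip_width: -0.0001
gripper_force: 0.0
```

Emit:
move_arm(plan=[[0,0,0,-0.5,0,0,-1],[0,0,0,-1,0,0,-1],[0,0,0,-1.5,0,0,-1],[0,0,0,-2,0,0,-1],[0,0,0,-2.4,0,0,-1]])

```text
time_s: 37.9
position: [0.4342, 0.1428, 0.0661]
tool_rot: [[-0.984, 0.178, 0.0], [0.178, 0.984, 0.0], [0.0, 0.0, -1.0]]
ft_force: [-1.3, -0.5, 0.6]
grip_width: -0.0001
gripper_force: 0.6
```

Emit:
move_arm(plan=[[0,0,0,-0.2,0,0,-1],[0,0,0,-0.4,0,0,-1],[0,0,0,-0.6,0,0,-1]])

```text
time_s: 38.2
position: [0.4396, 0.1418, 0.0659]
tool_rot: [[-0.984, 0.178, -0.0], [0.178, 0.984, 0.0], [0.0, -0.0, -1.0]]
ft_force: [-1.3, -0.2, 1.0]
grip_width: 0.0001
gripper_force: 0.5
```

Run:
```python
from h import *
p=env.get_image('side');print(env.observe()['ft_force'],env.observe()['position'],colr(p,'red',(.4565,.139,.07),14))
```

```text
[ 0.34373313  0.64073974 -0.16666139] [0.43997095 0.14170893 0.06595846] (array([257.33333333, 229.88888889]), np.int32(9))
```

Emit:
move_arm(plan=[[0,0,0,-0.2,0,0,-1],[0,0,0,-0.4,0,0,-1],[0,0,0,-0.6,0,0,-1]])

```text
time_s: 38.55
position: [0.4457, 0.1407, 0.0659]
tool_rot: [[-0.984, 0.178, -0.0], [0.178, 0.984, 0.0], [0.0, 0.0, -1.0]]
ft_force: [-1.9, 1.8, 0.3]
grip_width: 0.0
gripper_force: 0.5
```

Emit:
move_arm(plan=[[0,0,0,-0.1,0,0,-1],[0,0,0,-0.2,0,0,-1]])

```text
time_s: 38.75
position: [0.4476, 0.1403, 0.0659]
tool_rot: [[-0.984, 0.178, -0.0], [0.178, 0.984, 0.0], [0.0, 0.0, -1.0]]
ft_force: [-0.5, 1.4, 0.7]
grip_width: 0.0002
gripper_force: 0.5
```

Emit:
move_arm(plan=[[0,0,0,-0.1,0,0,-1],[0,0,0,-0.2,0,0,-1]])

```text
time_s: 38.95
position: [0.4495, 0.14, 0.066]
tool_rot: [[-0.984, 0.178, -0.0], [0.178, 0.984, 0.0], [0.0, 0.0, -1.0]]
ft_force: [-1.7, 0.7, -0.1]
grip_width: 0.0001
gripper_force: 0.5
```

Emit:
move_arm(plan=[[0,0,0,-0.1,0,0,-1],[0,0,0,-0.15,0,0,-1]])

```text
time_s: 39.15
position: [0.4497, 0.14, 0.0659]
tool_rot: [[-0.984, 0.178, -0.003], [0.178, 0.984, 0.0], [0.003, -0.0, -1.0]]
ft_force: [-8.0, 3.2, 6.0]
grip_width: -0.0001
gripper_force: 3.9
```

Force stepped to 8 N with no further travel, so the slide is home. Back off, confirm, and measure for the slide.

Emit:
move_arm(plan=[[0,0,0,0.5,0,0,-1],[0,0,0,3,0,0,-1],[0,0,0,5,0,-4,1],[0,0,0,7,0,-9,1],[0,0,0,7,0,-9,1]])

```text
time_s: 39.65
position: [0.3824, 0.1527, 0.1602]
tool_rot: [[-0.984, 0.177, 0.009], [0.177, 0.984, 0.001], [-0.008, 0.002, -1.0]]
ft_force: [-0.2, -1.0, -0.4]
grip_width: 0.0433
gripper_force: 0.0
```

Run:
```python
from h import *
ps=[env.get_image('top'),env.get_image('side')]
for i in(0,1):
  m=best('organiser',ps[i]);print(fit([(ps[i],m)],[.533,.113,-10.1],.176,.28,.053))
q=[colr(p,'red',(.4657,.139,.07),14) for p in ps];print(q)
if None not in q:print('tab',np.round(two(ps,[a[0] for a in q]),4))
print('lid',[np.round(back(p,d['pixel'],.075),4) for p in ps for d in env.tip_of('lid_grip',p)[:1]])
P=[.533,.113,-10.1];print('exp lid',w(P,(.012,-.066,.075)),'tab',w(P,(-.073,.012,.07)))
cv2.imwrite('pics/c10.png',np.hstack([cv2.resize(p['color'][a:a+100,b:b+133],(400,300)) for p,a,b in((ps[0],200,200),(ps[1],195,220))])[:,:,::-1])
# left-wall push start
s=w(P,(0,.14+.011+.03,.12));print(s);go(s,-10.1)
```

```text
(array([ 0.53337778,  0.1128177 , -9.68606311]), np.float64(0.013733285146367957))
(array([ 0.53860758,  0.11742772, -9.73589113]), np.float64(0.02920747996438111))
[(array([258.75 , 269.375]), np.int32(16)), (array([260.44444444, 229.66666667]), np.int32(9))]
tab [0.4647 0.1371 0.0785]
lid [array([0.5307, 0.0458, 0.075 ]), array([0.5343, 0.0507, 0.075 ])]
exp lid [0.53323983 0.04591839 0.075     ] tab [0.46323567 0.13761581 0.07      ]
[0.56474138 0.29119508 0.12      ]
pos [0.382  0.152  0.1548] toolyaw 79.72 q6 -74.6 -> turn [-1.300e-01 -7.000e-02  8.982e+01] shift [-15.5   16.96   3.43]
```

View pics/c10.png

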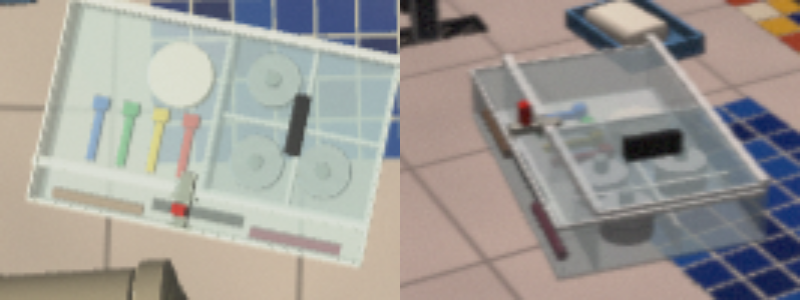

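Confirmed: the lid is shut, with its bar at crop (298,125). The lock slide is home, with the tab at crop (180,210), and all three tins stand inside. Now I'll turn the tool for the left-wall push.

Emit:
move_arm(plan=[[0,0,8.5,0,0,0,1],[0,0,17,0,0,0,1],[0,0,25.5,0,0,0,1],[0,0,34,0,0,0,1],[0,0,42.5,0,0,0,1]])

```text
time_s: 40.45
position: [0.3821, 0.152, 0.1549]
tool_rot: [[-0.6, 0.8, -0.002], [0.8, 0.6, -0.0], [0.001, -0.002, -1.0]]
ft_force: [0.4, -0.5, -0.5]
grip_width: 0.0852
gripper_force: 0.0
```

Emit:
move_arm(plan=[[0,0,8.5,0,0,0,1],[0,0,17,0,0,0,1],[0,0,25.5,0,0,0,1],[0,0,34,0,0,0,1],[0,0,42.5,0,0,0,1]])

```text
time_s: 40.95
position: [0.3821, 0.152, 0.1549]
tool_rot: [[0.098, 0.995, -0.002], [0.995, -0.098, -0.0], [-0.001, -0.002, -1.0]]
ft_force: [0.2, 0.1, 0.3]
grip_width: 0.0854
gripper_force: 0.0
```

Emit:
move_arm(plan=[[0,0,4.6,0,0,0,1],[0,0,4.6,0,0,0,1],[0,0,4.6,0,0,0,1]])

```text
time_s: 41.25
position: [0.3821, 0.1521, 0.1553]
tool_rot: [[0.169, 0.986, -0.001], [0.986, -0.169, -0.0], [-0.0, -0.001, -1.0]]
ft_force: [-0.4, 0.2, 0.6]
grip_width: 0.0851
gripper_force: 0.0
```

Run:
```python
from h import *
s=w([.535,.114,-9.8],(0,.14+.011+.03,.15));print(s,env.observe()['grip_width']);go(s,-9.8)
```

```text
[0.56580792 0.29235883 0.15      ] 0.08513845871044574
pos [0.3821 0.1521 0.1553] toolyaw -9.74 q6 14.8 -> turn [-0.08  0.02  0.06] shift [16.93 15.74  0.5 ]
```

Emit:
move_arm(plan=[[0,0,0,3.6,3,0,1],[0,0,0,7.2,6,0,1],[0,0,0,10.8,9,0,1],[0,0,0,14,12,0,1],[0,0,0,16.9,14.2,0,1]])

```text
time_s: 41.75
position: [0.5526, 0.2956, 0.155]
tool_rot: [[0.169, 0.986, -0.001], [0.986, -0.169, -0.0], [-0.0, -0.001, -1.0]]
ft_force: [0.6, -1.0, 0.4]
grip_width: 0.0852
gripper_force: 0.0
```

Emit:
move_arm(plan=[[0,0,0,0,0,4,1],[0,0,0,0,0,8,1],[0,0,0,0,0,11,1],[0,0,0,0,0,13.8,1],[0,0,0,0,0,13.8,1]])

```text
time_s: 42.25
position: [0.5489, 0.2936, 0.0138]
tool_rot: [[0.17, 0.985, -0.008], [0.985, -0.17, -0.002], [-0.004, -0.007, -1.0]]
ft_force: [-0.0, 0.2, 0.0]
grip_width: 0.0853
gripper_force: 0.0
```

Emit:
move_arm(plan=[[0,0,0,-0.8,0,0,1],[0,0,0,-1.6,0,0,1],[0,0,0,-2.2,0,0,1],[0,0,0,-2.5,0,0,1]])

```text
time_s: 42.65
position: [0.547, 0.2689, 0.0191]
tool_rot: [[0.172, 0.985, 0.002], [0.985, -0.172, 0.0], [0.001, 0.002, -1.0]]
ft_force: [-1.0, 0.8, -0.1]
grip_width: 0.085
gripper_force: 0.0
```

Run:
```python
from h import *
print(env.observe()['ft_force']);s=w([.535,.114,-9.8],(-.015,.14+.011,.016));go(s,-9.8)
```

```text
[-1.00375887  0.80574154 -0.08830382]
pos [0.547  0.2689 0.0191] toolyaw -9.89 q6 25.0 -> turn [ 0.09 -0.04 -0.09] shift [-0.37 -0.05  0.31]
```

Emit:
move_arm(plan=[[0,0,0,-0.4,0,0.2,1],[0,0,0,-1.4,0,0.2,1],[0,0,0,-2.4,0,0.2,1],[0,0,0,-3.4,0,0.2,1],[0,0,0,-4.4,0,0.2,1]])

```text
time_s: 43.15
position: [0.5398, 0.227, 0.0166]
tool_rot: [[0.171, 0.985, 0.003], [0.985, -0.171, 0.002], [0.002, 0.002, -1.0]]
ft_force: [1.5, 6.1, 1.0]
grip_width: 0.0852
gripper_force: 3.1
```

Emit:
move_arm(plan=[[0,0,0,-1,0,0,1],[0,0,0,-2,0,0,1],[0,0,0,-3,0,0,1],[0,0,0,-3.8,0,0,1],[0,0,0,-4,0,0,1]])

```text
time_s: 43.65
position: [0.5329, 0.1871, 0.0166]
tool_rot: [[0.172, 0.985, 0.002], [0.985, -0.172, 0.001], [0.002, 0.002, -1.0]]
ft_force: [1.3, 6.5, 1.6]
grip_width: 0.0855
gripper_force: 3.3
```

Emit:
move_arm(plan=[[0,0,0,1,0,0,1],[0,0,0,4,0,-3,1],[0,0,0,4,0,-8,1],[0,0,0,4,0,-13,1],[0,0,0,4,-5,-13,1]])

```text
time_s: 44.15
position: [0.4973, 0.236, 0.1531]
tool_rot: [[0.173, 0.985, 0.018], [0.985, -0.173, 0.004], [0.007, 0.017, -1.0]]
ft_force: [-0.2, 0.7, -0.7]
grip_width: 0.0853
gripper_force: 0.0
```

Emit:
move_arm(plan=[[0,0,0,0,-5,0,1],[0,0,0,0,-10,0,1],[0,0,0,0,-15,0,1],[0,0,0,0,-15,0,1]])

```text
time_s: 44.55
position: [0.3363, 0.2612, 0.1459]
tool_rot: [[0.168, 0.986, -0.004], [0.986, -0.168, -0.001], [-0.002, -0.003, -1.0]]
ft_force: [0.4, -1.5, 0.6]
grip_width: 0.0852
gripper_force: 0.0
```

```bash
cat >> h.py <<'E'
def meas(x0,n=3):
    "organiser pose per camera and error to the panel as seen by the same camera"
    pan=dict(top=(.6173,.0157,2.88),side=(.6199,.0223,2.99))
    for cam in('top','side'):
        r=[]
        for _ in range(n):
            p=env.get_image(cam);m=best('organiser',p)
            if m is not None:
                v,f=fit([(p,m)],x0,.176,.28,.053)
                if f<.12:r.append(v)
        if r:
            v=np.median(r,0);print(cam,np.round(v,4),'to go',np.round(np.array(pan[cam])-v,4),len(r))
E
python3 - <<'E'
from h import *
meas([.521,.035,-9.8]);go((.38,.06,.15),80)
E
```

```text
top [ 0.5193  0.0344 -9.9226] to go [ 0.098  -0.0187 12.8026] 3
side [  0.5242   0.0389 -10.1552] to go [ 0.0957 -0.0166 13.1452] 1
pos [0.3423 0.2605 0.1459] toolyaw -9.89 q6 31.3 -> turn [-1.000e-02 -0.000e+00 -8.989e+01] shift [-19.11   7.15  -0.41]
```

Emit:
move_arm(plan=[[0,0,-8.5,0,0,0,1],[0,0,-17,0,0,0,1],[0,0,-25.5,0,0,0,1],[0,0,-34,0,0,0,1],[0,0,-42.5,0,0,0,1]])

```text
time_s: 45.65
position: [0.3422, 0.2606, 0.1459]
tool_rot: [[-0.544, 0.839, -0.0], [0.839, 0.544, -0.0], [-0.0, -0.0, -1.0]]
ft_force: [-0.9, -0.2, -0.2]
grip_width: 0.0857
gripper_force: 0.0
```

Emit:
move_arm(plan=[[0,0,-8.5,0,0,0,1],[0,0,-17,0,0,0,1],[0,0,-25.5,0,0,0,1],[0,0,-34,0,0,0,1],[0,0,-42.5,0,0,0,1]])

```text
time_s: 46.15
position: [0.3422, 0.2606, 0.146]
tool_rot: [[-0.968, 0.251, -0.0], [0.251, 0.968, -0.0], [0.0, -0.0, -1.0]]
ft_force: [-0.5, 0.2, -0.4]
grip_width: 0.0856
gripper_force: 0.0
```

Emit:
move_arm(plan=[[0,0,-4.9,0,0,0,1],[0,0,-4.9,0,0,0,1],[0,0,-4.9,0,0,0,1]])

```text
time_s: 46.45
position: [0.3421, 0.2606, 0.146]
tool_rot: [[-0.984, 0.175, -0.0], [0.175, 0.984, -0.0], [0.0, -0.0, -1.0]]
ft_force: [0.4, -0.7, -0.9]
grip_width: 0.0851
gripper_force: 0.0
```

Run:
```python
from h import *
go((.394,.058,.15),80)
```

```text
pos [0.3421 0.2606 0.146 ] toolyaw 79.89 q6 -58.4 -> turn [-0.   -0.   -0.11] shift [ -8.66 -19.04  -0.4 ]
```

Emit:
move_arm(plan=[[0,0,0,-2,-4.3,0,1],[0,0,0,-4,-8.6,0,1],[0,0,0,-6,-13,0,1],[0,0,0,-7.7,-17,0,1],[0,0,0,-8.7,-19,0,1]])

```text
time_s: 46.95
position: [0.3955, 0.0557, 0.1461]
tool_rot: [[-0.984, 0.178, 0.0], [0.178, 0.984, -0.0], [-0.001, -0.0, -1.0]]
ft_force: [0.2, -0.1, 0.4]
grip_width: 0.0857
gripper_force: 0.0
```

Emit:
move_arm(plan=[[0,0,0,0,0,4,1],[0,0,0,0,0,8,1],[0,0,0,0,0,11,1],[0,0,0,0,0,12.6,1],[0,0,0,0,0,12.6,1]])

```text
time_s: 47.45
position: [0.394, 0.0585, 0.0185]
tool_rot: [[-0.985, 0.175, -0.004], [0.175, 0.985, 0.001], [0.004, -0.0, -1.0]]
ft_force: [-0.1, -0.1, -0.4]
grip_width: 0.0854
gripper_force: 0.0
```

Emit:
move_arm(plan=[[0,0,0,-0.8,0,0,1],[0,0,0,-1.6,0,0,1],[0,0,0,-2.2,0,0,1],[0,0,0,-2.6,0,0,1],[0,0,0,-2.6,0,0,1]])

```text
time_s: 47.95
position: [0.4213, 0.0538, 0.0203]
tool_rot: [[-0.985, 0.173, 0.001], [0.173, 0.985, -0.0], [-0.001, 0.0, -1.0]]
ft_force: [-1.3, 0.1, 0.2]
grip_width: 0.0852
gripper_force: 0.0
```

Run:
```python
from h import *
print(env.observe()['ft_force']);go((.519,.040,.02),92.9);go((.4235,.0532,.02),80)
```

```text
[-1.33720634  0.12667531  0.21894   ]
pos [0.4213 0.0538 0.0203] toolyaw 80.03 q6 -88.8 -> turn [-1.000e-02  7.000e-02 -1.287e+01] shift [-9.86  0.33  0.04]
pos [0.4213 0.0538 0.0203] toolyaw 80.03 q6 -88.8 -> turn [0.   0.07 0.03] shift [-0.23 -0.02  0.03]
```

Emit:
move_arm(plan=[[0,0,0,-0.6,0,0,1],[0,0,-1.6,-1.7,0,0,1],[0,0,-3.2,-2.8,0,0,1],[0,0,-4.9,-3.9,0.1,0,1],[0,0,-6.5,-4.9,0.1,0,1]])

```text
time_s: 48.45
position: [0.4674, 0.0466, 0.0197]
tool_rot: [[-0.998, 0.06, -0.005], [0.06, 0.998, 0.001], [0.005, 0.0, -1.0]]
ft_force: [-8.4, -0.6, 4.8]
grip_width: 0.0857
gripper_force: 3.9
```

Emit:
move_arm(plan=[[0,0,-1.5,-1,-0.1,0,1],[0,0,-3,-2,-0.1,0,1],[0,0,-4.5,-3,-0.2,0,1],[0,0,-6,-4,-0.3,0,1],[0,0,-6.4,-4.5,-0.3,0,1]])

```text
time_s: 48.95
position: [0.5127, 0.0408, 0.0197]
tool_rot: [[-0.999, -0.052, -0.004], [-0.052, 0.999, 0.0], [0.004, 0.0, -1.0]]
ft_force: [-8.8, -1.3, 6.2]
grip_width: 0.0852
gripper_force: 4.4
```

Emit:
move_arm(plan=[[0,0,0,1,0,0,1],[0,0,0,5,0,0,1],[0,0,0,8,0,-4,1],[0,0,0,11,0,-8,1],[0,0,0,15,0,-12,1]])

```text
time_s: 49.45
position: [0.367, 0.0334, 0.1365]
tool_rot: [[-0.999, -0.051, 0.001], [-0.051, 0.999, -0.0], [-0.001, -0.0, -1.0]]
ft_force: [0.5, 0.6, 0.4]
grip_width: 0.0853
gripper_force: 0.0
```

Run:
```python
from h import *
meas([.612,.045,2.9]);go((.38,.2,.15),2.9)
```

```text
top [0.6122 0.0448 3.0425] to go [ 0.0051 -0.0291 -0.1625] 3
side [0.6178 0.0491 3.462 ] to go [ 0.0021 -0.0268 -0.472 ] 3
pos [0.3686 0.0333 0.1347] toolyaw 92.94 q6 -106.3 -> turn [ 9.000e-02 -4.000e-02 -8.996e+01] shift [-1.99 16.59 -1.53]
```

Emit:
move_arm(plan=[[0,0,8.5,0,0,-0.5,1],[0,0,17,0,0,-1,1],[0,0,25.5,0,0,-1,1],[0,0,34,0,0,-1,1],[0,0,42.5,0,0,-1,1]])

```text
time_s: 50.55
position: [0.3686, 0.0333, 0.145]
tool_rot: [[-0.767, 0.642, -0.001], [0.642, 0.767, 0.0], [0.001, -0.0, -1.0]]
ft_force: [0.4, 0.8, 0.4]
grip_width: 0.0856
gripper_force: 0.0
```

Emit:
move_arm(plan=[[0,0,8.5,0,0,0,1],[0,0,17,0,0,0,1],[0,0,25.5,0,0,0,1],[0,0,34,0,0,0,1],[0,0,42.5,0,0,0,1]])

```text
time_s: 51.05
position: [0.3686, 0.0333, 0.145]
tool_rot: [[-0.132, 0.991, -0.001], [0.991, 0.132, 0.0], [0.0, -0.001, -1.0]]
ft_force: [-0.5, -0.1, -0.3]
grip_width: 0.0854
gripper_force: 0.0
```

Emit:
move_arm(plan=[[0,0,5,0,0,0,1],[0,0,5,0,0,0,1],[0,0,5,0,0,0,1]])

```text
time_s: 51.35
position: [0.3686, 0.0333, 0.1451]
tool_rot: [[-0.054, 0.999, -0.0], [0.999, 0.054, 0.0], [0.0, -0.0, -1.0]]
ft_force: [-0.9, -0.2, 0.4]
grip_width: 0.0854
gripper_force: 0.0
```

Run:
```python
from h import *
s=w([.6145,.0465,3.],(-.005,.14+.011+.02,.15));print(s);go(s,2.95)
```

```text
[0.6005574  0.21700397 0.15      ]
pos [0.3686 0.0333 0.1451] toolyaw 3.09 q6 -16.4 -> turn [-0.02 -0.01  0.14] shift [17.09 24.15 -0.49]
```

Emit:
move_arm(plan=[[0,0,0,2.9,4,0,1],[0,0,0,5.8,8,0,1],[0,0,0,8.7,12,0,1],[0,0,0,11.5,16,0,1],[0,0,0,14.2,20,0,1]])

```text
time_s: 51.85
position: [0.5622, 0.1871, 0.1449]
tool_rot: [[-0.054, 0.999, -0.0], [0.999, 0.054, -0.0], [-0.0, -0.0, -1.0]]
ft_force: [0.5, -0.7, 0.5]
grip_width: 0.0854
gripper_force: 0.0
```

Emit:
move_arm(plan=[[0,0,0,2.9,4.15,0,1],[0,0,0,2.9,4.15,3,1],[0,0,0,2.9,4.15,7,1],[0,0,0,2.9,4.15,11,1],[0,0,0,2.9,4.15,12.7,1]])

```text
time_s: 52.35
position: [0.599, 0.2162, 0.014]
tool_rot: [[-0.054, 0.999, -0.006], [0.999, 0.054, -0.001], [-0.001, -0.006, -1.0]]
ft_force: [0.1, -0.0, 0.3]
grip_width: 0.0855
gripper_force: 0.0
```

Emit:
move_arm(plan=[[0,0,0,0,0,0,1],[0,0,0,-0.8,0,0,1],[0,0,0,-1.4,0,0,1],[0,0,0,-1.6,0,0,1],[0,0,0,-1.6,0,0,1]])

```text
time_s: 52.85
position: [0.6022, 0.2, 0.0193]
tool_rot: [[-0.051, 0.999, 0.002], [0.999, 0.051, 0.0], [0.0, 0.002, -1.0]]
ft_force: [0.3, -0.1, -0.3]
grip_width: 0.0852
gripper_force: 0.0
```

Run:
```python
from h import *
print(env.observe()['ft_force']);go(w([.6175,.0185,2.9],(-.005,.151,.018)),2.9);go(w([.6145,.0465,3.],(-.005,.151,.018)),2.9)
```

```text
[ 0.34114401 -0.12181413 -0.31593281]
pos [0.6022 0.2    0.0193] toolyaw 2.91 q6 4.8 -> turn [ 0.09 -0.01  0.01] shift [-3.1   0.11  0.13]
pos [0.6022 0.2    0.0193] toolyaw 2.91 q6 4.8 -> turn [ 0.09 -0.01  0.01] shift [-0.29 -0.08  0.13]
```

Emit:
move_arm(plan=[[0,0,0,-0.6,0,0.1,1],[0,0,0,-1.4,0,0.1,1],[0,0,0,-2.2,0,0.1,1],[0,0,0,-2.8,0,0.1,1],[0,0,0,-3.1,0,0.1,1]])

```text
time_s: 53.35
position: [0.6037, 0.1701, 0.018]
tool_rot: [[-0.051, 0.999, 0.002], [0.999, 0.051, 0.002], [0.002, 0.002, -1.0]]
ft_force: [0.0, 6.6, 2.7]
grip_width: 0.0855
gripper_force: 3.5
```

Emit:
move_arm(plan=[[0,0,0,0,0,0,1],[0,0,0,1,0,0,1],[0,0,0,4,0,-3,1],[0,0,0,4,0,-8,1],[0,0,0,4,-4,-13,1]])

```text
time_s: 53.85
position: [0.5719, 0.2087, 0.1382]
tool_rot: [[-0.052, 0.999, 0.003], [0.999, 0.052, 0.0], [-0.0, 0.003, -1.0]]
ft_force: [0.8, -0.3, 0.7]
grip_width: 0.0856
gripper_force: 0.0
```

Emit:
move_arm(plan=[[0,0,0,0,-5,0,1],[0,0,0,0,-10,0,1],[0,0,0,0,-15,0,1],[0,0,0,0,-19,0,1],[0,0,0,0,-19,0,1]])

```text
time_s: 54.35
position: [0.3754, 0.1982, 0.1363]
tool_rot: [[-0.053, 0.999, -0.004], [0.999, 0.053, -0.001], [-0.001, -0.004, -1.0]]
ft_force: [0.5, 0.2, 0.4]
grip_width: 0.0856
gripper_force: 0.0
```

Run:
```python
from h import *
meas([.6145,.0185,2.9]);go((.47,.0,.15),92.9)
p=env.get_image('top')
I=cv2.resize(p['color'][160:270,235:385],(750,550),interpolation=cv2.INTER_CUBIC)
cv2.imwrite('pics/c11.png',I[:,:,::-1])
```

```text
top [0.6135 0.0184 2.7298] to go [ 0.0038 -0.0027  0.1502] 3
side [0.6185 0.0218 2.8172] to go [0.0014 0.0005 0.1728] 3
pos [0.3805 0.1981 0.1362] toolyaw 2.93 q6 8.7 -> turn [-1.000e-02 -0.000e+00 -8.997e+01] shift [-20.24   7.92  -1.38]
```

View pics/c11.png

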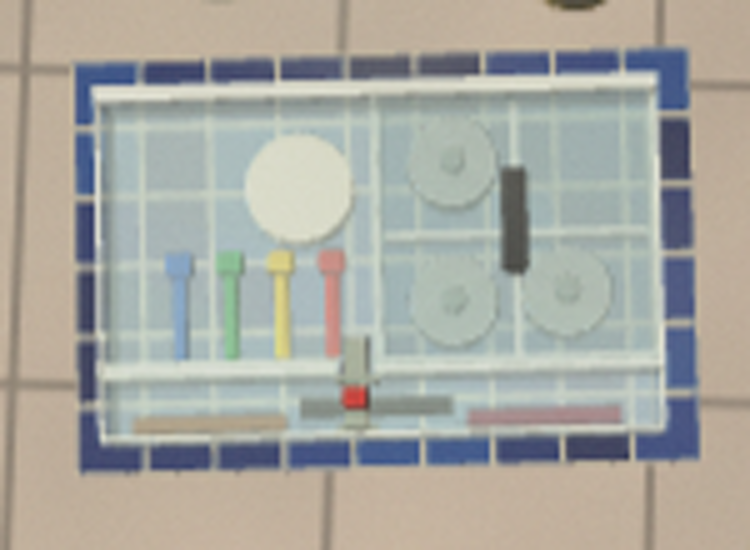

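The panel shows all round. Crop corners: panel (74,63), (688,48), (698,458), (80,472); organiser rim (93,88), (657,74), (664,430), (102,440).

Run:
```python
from h import *
p=env.get_image('top')
def quad(C,z,sx,sy):
    P=np.array([back(p,(235+u/5-.4,160+v/5-.4),z)[:2] for u,v in C])
    L=np.array([(1,1),(1,-1),(-1,-1),(-1,1)])*[sx/2,sy/2]
    r=least_squares(lambda v:(np.array([w(v,(*l,0))[:2] for l in L])-P).ravel()*1000,[.615,.018,3]);return np.round(r.x,4),round(np.sqrt((r.fun**2).mean()),2)
print(quad([(74,63),(688,48),(698,458),(80,472)],0,.216,.32))
for z in(.05,.055,.06):print(z,quad([(93,88),(657,74),(664,430),(102,440)],z,.176,.28))
# colour-based panel fit now fully visible: blue mask + organiser ignored
for cam in('top','side'):
    q=env.get_image(cam);m=best('panel',q);o=best('organiser',q)
    if m is not None and o is not None:
        print(cam,fit([(q,m|o)],[.6175,.018,2.9],.216,.32,0,[sil(q,[.6155,.018,2.8],.165,.27,.08)]))
        a=q['color'].astype(int);b=((a[...,2]-a[...,0]>25)&(a[...,2]>a[...,1])).astype(np.uint8)
        b=b.astype(bool)|o
        s=sil(q,[.6175,.018,2.9],.25,.36,0);b&=s
        print(' blue',fit([(q,b)],[.6175,.018,2.9],.216,.32,0,[sil(q,[.6155,.018,2.8],.165,.27,.08)]))
```

```text
(array([0.6182, 0.0168, 2.7632]), np.float64(1.69))
0.05 (array([0.6128, 0.018 , 2.7255]), np.float64(0.84))
0.055 (array([0.6122, 0.0178, 2.7255]), np.float64(1.0))
0.06 (array([0.6115, 0.0176, 2.7255]), np.float64(1.29))
top (array([0.61893931, 0.01837145, 2.4264648 ]), np.float64(0.07885714285714285))
 blue (array([0.6203093 , 0.01499102, 2.93529836]), np.float64(0.36876438986953186))
side (array([0.62331937, 0.02085592, 2.7109344 ]), np.float64(0.5627070515854236))
 blue (array([0.62565834, 0.02399868, 2.86950986]), np.float64(0.18604651162790697))
```

The remaining error is about +5 mm in x and −1 mm in y, and the yaw is square. One small front push should fix it.

Emit:
move_arm(plan=[[0,0,-8.5,0,0,0,1],[0,0,-17,0,0,0,1],[0,0,-25.5,0,0,0,1],[0,0,-34,0,0,0,1],[0,0,-42.5,0,0,0,1]])

```text
time_s: 55.85
position: [0.3803, 0.1981, 0.1364]
tool_rot: [[-0.717, 0.697, 0.0], [0.697, 0.717, 0.0], [-0.0, 0.0, -1.0]]
ft_force: [-0.1, 1.2, -0.1]
grip_width: 0.0855
gripper_force: 0.0
```

Emit:
move_arm(plan=[[0,0,-8.5,0,0,0,1],[0,0,-17,0,0,0,1],[0,0,-25.5,0,0,0,1],[0,0,-34,0,0,0,1],[0,0,-42.5,0,0,0,1]])

```text
time_s: 56.35
position: [0.3804, 0.1981, 0.1364]
tool_rot: [[-1.0, 0.03, 0.0], [0.03, 1.0, 0.0], [-0.0, 0.0, -1.0]]
ft_force: [-0.7, 0.2, -0.3]
grip_width: 0.0854
gripper_force: 0.0
```

Emit:
move_arm(plan=[[0,0,-4.9,0,0,0,1],[0,0,-4.9,0,0,0,1],[0,0,-4.9,0,0,0,1]])

```text
time_s: 56.65
position: [0.3803, 0.1981, 0.1364]
tool_rot: [[-0.999, -0.047, 0.0], [-0.047, 0.999, 0.0], [-0.0, 0.0, -1.0]]
ft_force: [-0.8, -0.1, -0.6]
grip_width: 0.0853
gripper_force: 0.0
```

Run:
```python
from h import *
go((.48,.0125,.136),92.85)
```

```text
pos [0.3803 0.1981 0.1364] toolyaw 92.7 q6 -81.1 -> turn [ 0.    0.   -0.15] shift [ -9.08 -19.01   0.04]
```

Emit:
move_arm(plan=[[0,0,-0.15,-2,-4.2,0,1],[0,0,-0.15,-4,-8.4,0,1],[0,0,-0.15,-6,-12.6,0,1],[0,0,-0.15,-8,-16.7,0,1],[0,0,-0.15,-9.1,-19,0,1]])

```text
time_s: 57.15
position: [0.4821, 0.01, 0.1364]
tool_rot: [[-0.999, -0.048, 0.001], [-0.048, 0.999, -0.001], [-0.001, -0.001, -1.0]]
ft_force: [-0.7, -0.0, 0.3]
grip_width: 0.0856
gripper_force: 0.0
```

Emit:
move_arm(plan=[[0,0,0,0,0,4,1],[0,0,0,0,0,8,1],[0,0,0,0,0,11,1],[0,0,0,0,0,11.7,1],[0,0,0,0,0,11.7,1]])

```text
time_s: 57.65
position: [0.4805, 0.0129, 0.0191]
tool_rot: [[-0.999, -0.051, -0.002], [-0.051, 0.999, 0.0], [0.002, 0.0, -1.0]]
ft_force: [-0.5, -0.4, 0.3]
grip_width: 0.0853
gripper_force: 0.0
```

Emit:
move_arm(plan=[[0,0,0,-1,0,0,1],[0,0,0,-2,0,0,1],[0,0,0,-2.7,0,0,1],[0,0,0,-2.7,0,0,1],[0,0,0,-2.7,0,0,1]])

```text
time_s: 58.15
position: [0.5077, 0.0144, 0.0196]
tool_rot: [[-0.999, -0.052, 0.0], [-0.052, 0.999, -0.0], [-0.0, -0.0, -1.0]]
ft_force: [-1.0, 0.1, -0.6]
grip_width: 0.0856
gripper_force: 0.0
```

Run:
```python
from h import *
print(env.observe()['ft_force']);go((.5177,.0125,.02),92.85)
```

```text
[-1.01701752  0.13667791 -0.59130391]
pos [0.5077 0.0144 0.0196] toolyaw 93.0 q6 -104.8 -> turn [-0.01  0.01  0.15] shift [-0.99 -0.24 -0.04]
```

Emit:
move_arm(plan=[[0,0,0,-0.3,0,0,1],[0,0,0,-0.6,0,0,1],[0,0,0,-0.85,0,0,1],[0,0,0,-1.03,0,0,1],[0,0,0,-1.03,0,0,1]])

```text
time_s: 58.65
position: [0.5165, 0.0149, 0.0192]
tool_rot: [[-0.999, -0.052, -0.004], [-0.052, 0.999, 0.0], [0.004, 0.0, -1.0]]
ft_force: [-6.6, -1.6, 3.6]
grip_width: 0.0853
gripper_force: 3.1
```

Emit:
move_arm(plan=[[0,0,0,1,0,0,1],[0,0,0,5,0,0,1],[0,0,0,8,0,-4,1],[0,0,0,11,0,-8,1],[0,0,0,16,0,-12,1]])

```text
time_s: 59.15
position: [0.3684, 0.0069, 0.1321]
tool_rot: [[-0.999, -0.052, 0.002], [-0.052, 0.999, -0.001], [-0.002, -0.001, -1.0]]
ft_force: [-0.2, -1.0, 0.9]
grip_width: 0.0854
gripper_force: 0.0
```

Run:
```python
from h import *
meas([.618,.0185,2.8])
ps=[env.get_image('top'),env.get_image('side')]
q=[colr(p,'red',w([.617,.0185,2.8],(-.073,.012,.07)),14) for p in ps];t=two(ps,[a[0] for a in q]);print('tab',np.round(t,4),'exp',w([.6175,.0185,2.8],(-.073,.012,.07)))
print('lid',[np.round(back(p,d['pixel'],.075),4) for p in ps for d in env.tip_of('lid_grip',p)[:1]],w([.6175,.0185,2.8],(.012,-.066,.075)))
cv2.imwrite('pics/c12.png',cv2.resize(ps[0]['color'][160:270,235:385],(750,550),interpolation=cv2.INTER_CUBIC)[:,:,::-1])
```

```text
top [0.6156 0.0179 3.1009] to go [ 0.0017 -0.0022 -0.2209] 3
side [0.6224 0.0248 3.1245] to go [-0.0025 -0.0025 -0.1345] 3
tab [0.5428 0.0262 0.0791] exp [0.54400095 0.02691964 0.07      ]
lid [array([ 0.6305, -0.0503,  0.075 ])] [ 0.63270976 -0.04683501  0.075     ]
```

View pics/c12.png

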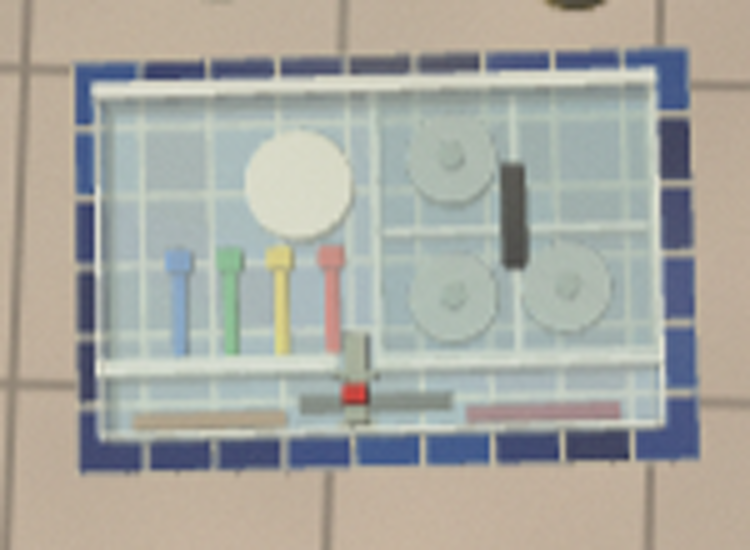

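The box sits on the panel with even margins. The lid is shut, with its bar at (513,215), the tab is home at (355,392), and the three tins are upright. The arm is clear, so I'll hand in.

Run:
```python
from rig import env
print(env.close_job(),env.observe()['time_s'])
```

```text
the job is handed in; nothing more can be done
the job is handed in; nothing more can be done
```

The end state is as asked, but the order was broken: while I was opening the lid, an upward pull jammed it and dragged the still-unlocked organiser about 10 cm, perhaps lifting it slightly. All three aluminium tins present stand upright in separate compartments, the lid is shut, the lock slide is home, and the organiser is centred on the panel to about 2 mm and square; I disturbed nothing else that I know of.

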